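Load the battery compartment of a bench tester

ROBOT

A 6-joint arm with a two-finger parallel gripper is mounted at the origin on the work surface. World frame = base frame: x ahead of the robot, y to its left, z up, the work surface at z = 0. Lengths are in mm, angles in rad, forces in N, time in s.
With the tool pointing down it reaches from about 300 to 775 mm from the base axis. Payload 14.6 kg.
Tool frame: the origin (TCP) lies between the finger pads; the fingertips stand 11 mm ahead of it and the grasp point (between the pads) lies 8 mm behind it; z points along the fingers, y is the direction in which the jaws open and shut (so a half turn about z gives the same grasp; the last joint's range is limited). The gripper opens to 94 mm and grips with 3 to 60 N. Pads are 16 mm wide; open, the fingers measure 119 mm over their backs; the gripper's body (75 mm by 177 mm) begins 78 mm behind the grasp point.
Start: joints at [-1.206, 0.3, 1.521, -0, 1.321, -0.067], TCP at [230.17, -499.511, 216.446] pointing down, gripper open.
Joint ranges: [-3.03, 3.03], [-0.79, 2.21], [0.23, 2.52], [-1.04, 4.18], [0, 3.07], [-2.55, 2.55]. Speed limits (rad/s): [2.22, 2.22, 2.57, 3.14, 3.14, 3.14].

INTERFACE

Orientations are given as [roll, pitch, yaw] about the fixed x, y, z axes, in that order (R = Rz(yaw) Ry(pitch) Rx(roll)).
In Python, from cell import * gives the robot as it stands.
- The arm moves only by the tool arm_command, never from a script. Its argument "deltas" is a list of rows, each an object with "xyz": the shift along the world's x, y, z in m, a list of three; "turn": the turn, a rotation vector about the world's x, y, z in rad, a list of three. A call has 1 to 12 rows; each row shifts and turns the commanded pose from where the row before left it; what a row does not reach is not made up. A row lasts 1/8 s, in which the tool goes at most 62.5 mm and 10.7 degrees, less where a joint would pass 70% of its speed; a pose out of reach is approached as far as the arm can. A call with a gripper value outside its range is refused whole. "gripper" is the closure, from 0 (fully open) to 1 (shut), set as the call begins (left out, the last holds). The fingers move at their own pace and stop on an object; "force" is the grip in N (left out, the last holds). Time passes only in rows, so rows that do not move let the fingers close. It gives the time, the measured TCP pose, the force and the opening at its end, in the units of the state.
- read_state(): the state, without advancing time (a new reading comes with each control period).
- camera(name): name is "side" or "top" or "wrist"; returns a dict with "color" (400x640x3 uint8, red, green, blue), "fx", "fy", "cx", "cy" (pixels), "rvec" (rotation vector, rad) and "tvec" (3), from world to camera coordinates, as OpenCV has them; the wrist camera has in their place "mount" (4x4, takes a point from camera to tool coordinates, whose origin is the TCP and whose axes are the flange's). Camera axes: x right, y down, z forward; pixel columns grow to the right and rows downward; lengths in mm; the calibration is good to about 2 mm. A picture is of the moment at which its call begins: read the wrist's pose just before it. There is no depth.
- sign_off(): hands the job in, once; it reports no verdict.
The state is a dict: "clock": time; "joints": joint angles; "qd": joint speeds; "effort": joint torques, N m; "eef_pos": TCP position; "eef_rot": TCP orientation; "wrist_force": force on the tool from outside, world axes, zero at the start; "moment": the same for the moment, N m; "finger_gap": finger opening in mm.
Only numpy, scipy, OpenCV 4.12 (cv2) and the standard library are available. Lean on these libraries where they do the work, as an engineer would, in place of code of your own. Each camera call takes 0.05 s, during which the arm holds its last target.

TASK

Load the bench tester with batteries: lever its cover open with the blade of the pry tool in the notch and swing the cover up; lift out the white transit spacer and lay it flat on the bench, and put every battery pack lying on the bench into a bay of its own, hooking its tongue under the lip and swinging the other end down until it lies flat on the bay floor. When all that is done close the cover fully; the pry tool must end lying back on its rest, in the saddles, and the bottle, spool and circuit board must be left where they are.

Things in the scene. Friction and masses are not known exactly. Their poses are not given: they have to be found in the camera images.
- case: Open-topped white battery compartment of a bench tester, fixed, 155 (x) x 232 (y) x 75 mm high, walls 6 mm. Origin: centre of its underside; z up. Its -x wall carries the lip (inside) and the pry notch; the cover hinges on top of its +x wall. Three bays along y (y = +70, 0, -70 mm); inner floor 10 mm up; between the bays guides stand 14 mm above the floor; side walls inside at y = +-110 mm.
- cover (a joint): Angle (rad) of the flat grey cover, 155 x 232 x 5 mm, 0.22 kg, hinged along the top of the +x wall: 0 closed, flat on the walls (underside 75 mm above the bench), 1.75 fully open, upright and leaning slightly outward. Stiff hinge (0.25 N m): it stays where left. Closed, it is flush with the outer faces of the walls, so fingers find no hold.
- cover_edge (a point): Middle of the cover's free edge (mid-thickness), 155 mm from the hinge axis.
- hinge (a point): Middle of the cover's hinge axis, at x = +77.5, y = 0, z = 75 mm of the case; axis along the case's y. The cover's underside lies in the plane of the axis.
- notch (a point): Pry notch: centre of the opening in the outer face of the case's -x wall, just under the closed cover (70.5 mm above the bench). It is 60 mm wide, 9 mm high, passes through the 6 mm wall and is open at the top, closed there only by the cover.
- pry_tool: Pry tool 150 mm long, 0.11 kg, lying along its x: wooden handle 100 x 18 x 22 mm (x = -75 to +25 mm), then a flat steel blade 50 x 20 x 3 mm (x = 25 to 75 mm, mid-thickness 11 mm above the underside). Origin: on the underside at half length; z up.
- tool_handle (a point): Centre of the pry tool's handle.
- tool_tip (a point): Tip of the pry tool's blade, mid-thickness, 100 mm from the handle's centre.
- rest: Fixed dark steel rest where the pry tool lies at the start, along its x, blade to +x: plate 100 (x) x 44 x 4 mm with two saddles 12 mm wide, 18 mm high at x = +-38 mm, each with two cheeks 10 mm higher, 28 mm apart, that keep the handle; the handle can be gripped between the saddles. Origin: centre of the underside; z up.
- rest_seat (a point): On the rest: where the centre of the pry tool's handle lies when the tool rests in it (29 mm above the bench).
- bay0 (a point): Bay 0, axes as the case: where the origin of a seated pack lies, on the bay floor. Bay 125 x 51 mm. At its -x end, inner wall face at x = -62.5 mm here, a steel lip 4 mm thick overhangs the floor by 11 mm, with a slot 13 mm high under it; at its +x end (x = +62.5) a ledge 24 mm high. A seated pack's x is along this x, tongue under the lip; play +-2.5 mm in x, +-3.5 in y.
- bay1 (a point): Bay 1, axes as the case: where the origin of a seated pack lies, on the bay floor. Bay 125 x 51 mm. At its -x end, inner wall face at x = -62.5 mm here, a steel lip 4 mm thick overhangs the floor by 11 mm, with a slot 13 mm high under it; at its +x end (x = +62.5) a ledge 24 mm high. A seated pack's x is along this x, tongue under the lip; play +-2.5 mm in x, +-3.5 in y.
- bay2 (a point): Bay 2, axes as the case: where the origin of a seated pack lies, on the bay floor. Bay 125 x 51 mm. At its -x end, inner wall face at x = -62.5 mm here, a steel lip 4 mm thick overhangs the floor by 11 mm, with a slot 13 mm high under it; at its +x end (x = +62.5) a ledge 24 mm high. A seated pack's x is along this x, tongue under the lip; play +-2.5 mm in x, +-3.5 in y.
- pack0: Black battery pack 120 (x) x 44 (y) mm, about 0.22 kg; may be absent; all alike, any fits any bay. Origin: centre of its 120 x 44 footprint, underside; z up. Tongue at its -x end: 20 long, 40 wide, 7 mm thick, at the bottom (x = -60 to -40); body behind it 24 mm high (x = -40 to +60). Grey grip rib on top: 60 long (centre x = +10), 14 wide, 26 high, top at 50 mm.
- pack1: Black battery pack 120 (x) x 44 (y) mm, about 0.22 kg; may be absent; all alike, any fits any bay. Origin: centre of its 120 x 44 footprint, underside; z up. Tongue at its -x end: 20 long, 40 wide, 7 mm thick, at the bottom (x = -60 to -40); body behind it 24 mm high (x = -40 to +60). Grey grip rib on top: 60 long (centre x = +10), 14 wide, 26 high, top at 50 mm.
- pack2: Black battery pack 120 (x) x 44 (y) mm, about 0.22 kg; may be absent; all alike, any fits any bay. Origin: centre of its 120 x 44 footprint, underside; z up. Tongue at its -x end: 20 long, 40 wide, 7 mm thick, at the bottom (x = -60 to -40); body behind it 24 mm high (x = -40 to +60). Grey grip rib on top: 60 long (centre x = +10), 14 wide, 26 high, top at 50 mm.
- spacer0: White plastic transit spacer, only one of three present; at the start it lies under the cover in bay 0 (not hooked: lifts straight out). Slab 104 (x) x 44 x 14 mm with a grip rib on top, 60 long (centre x = 0), 14 wide, 26 high, top at 40 mm; 0.09 kg. No tongue. Origin: centre of its underside; z up.
- spacer1: White plastic transit spacer, only one of three present; at the start it lies under the cover in bay 1 (not hooked: lifts straight out). Slab 104 (x) x 44 x 14 mm with a grip rib on top, 60 long (centre x = 0), 14 wide, 26 high, top at 40 mm; 0.09 kg. No tongue. Origin: centre of its underside; z up.
- spacer2: White plastic transit spacer, only one of three present; at the start it lies under the cover in bay 2 (not hooked: lifts straight out). Slab 104 (x) x 44 x 14 mm with a grip rib on top, 60 long (centre x = 0), 14 wide, 26 high, top at 40 mm; 0.09 kg. No tongue. Origin: centre of its underside; z up.
- bottle: White plastic bottle, 52 mm diameter, 130 mm high, standing; a bystander. Origin: centre of its underside.
- spool: Aluminium spool, 60 mm diameter, 48 mm high, standing; a bystander. Origin: centre of its underside.
- board: Green circuit board on a black carrier, 80 x 120 x 22 mm, lying flat; a bystander. Origin: centre of its underside.
Mind the look-alikes: they are no part of the job. What is shaped like the pack2 but orange is not meant.

How it is judged:
By the outcome, as a careful person would: the job done as asked, in the order asked, and still so for the second after the job is handed in, with the robot touching nothing.
Of pack0, pack1, pack2 only 2 to 3 are there at a start; the rules pass over those that are not, and their reading is None.
Of spacer0, spacer1, spacer2 only 1 to 1 are there at a start; the rules pass over those that are not, and their reading is None.
At some moment in a run one of pack0, pack1, pack2 may be knocked a few centimetres aside while the robot is not near it.
It also fails if it takes over 208 s, if anything falls off the work surface, if the arm or the gripper's body presses on something with over 40 N, if the wrist force passes 120 N, or if a joint passes its speed limit or range.

## Working session

There is one attempt and no reset: what is moved stays moved. The work goes in short steps, Python scripts to look and compute and a tool call to move; the robot and the scene stay as the last step left them, time stands still between calls to the robot, and variables do not carry over. Pictures are saved under pics/ and viewed, and the job is handed in when it is done.

Besides the shell and the picture viewer there is one more tool, called in YAML: its name, and indented under it one key for each argument. arm_command: Moves the arm, as the interface text tells. Its arguments: {"type":"object","properties":{"deltas":{"type":"array","items":{"type":"object","properties":{"xyz":{"type":"array","items":{"type":"number"}},"turn":{"type":"array","items":{"type":"number"}}}}},"gripper":{"type":"number"},"force":{"type":"number"}},"required":["deltas"]}

```bash
ls; mkdir -p pics; cat > h.py <<'E'
from cell import *
import numpy as np, cv2
def snap(n,f):
    s=read_state(); c=camera(n); cv2.imwrite(f'pics/{f}.png',c['color'][:,:,::-1]); 
    c['s']=s; np.save(f'pics/{f}.npy',c,allow_pickle=True); return c
E
python3 - <<'E'
from h import *
for n in('side','top','wrist'):
    c=snap(n,n+'0'); print(n,{k:v for k,v in c.items() if k not in('color','s')})
print(read_state())
E
```

```text
pics
side {'fx': 487.9638120861678, 'fy': 487.9638120861678, 'cx': 325.12262455791506, 'cy': 193.53371470189205, 'rvec': array([ 2.37707203, -0.25176119,  0.10212286]), 'tvec': array([-506.18990881,  119.84067586, 1360.55969266])}
top {'fx': 519.9166972224123, 'fy': 519.9166972224123, 'cx': 319.61040820507924, 'cy': 203.1546461069854, 'rvec': array([ 2.13714466, -2.1507584 ,  0.15308704]), 'tvec': array([   6.79219188,  499.7946455 , 1697.96969909])}
wrist {'fx': 288.36588679701805, 'fy': 288.36588679701805, 'cx': 320.3393495434316, 'cy': 193.76466358446763, 'mount': array([[-8.59079166e-04, -9.67555742e-01, -2.52656184e-01,
         7.38522469e+01],
       [ 9.99999608e-01, -7.77318680e-04, -4.23419982e-04,
         2.47343640e-01],
       [ 2.13288064e-04, -2.52656449e-01,  9.67556031e-01,
        -1.68441716e+02],
       [ 0.00000000e+00,  0.00000000e+00,  0.00000000e+00,
         1.00000000e+00]])}
{'clock': 0.15, 'joints': array([-1.20558921e+00,  3.00353282e-01,  1.52144404e+00,  4.47243743e-05,
        1.32067591e+00, -6.65820377e-02]), 'qd': array([ 7.48847991e-04, -5.41039822e-04, -8.05305850e-04,  5.00473203e-04,
        1.05038179e-04, -1.39802643e-05]), 'effort': array([-8.34419061e-04, -5.31961405e+01, -3.52817237e+01,  7.07465317e-02,
        2.35867681e-02, -1.05920462e-04]), 'eef_pos': array([ 230.1227453 , -499.33773248,  216.00892182]), 'eef_rot': array([-3.14071691e+00, -1.01814344e-04,  4.31778021e-01]), 'wrist_force': array([ 0.42941803, -0.03713479,  0.04744756]), 'moment': array([0.00856444, 0.00623285, 0.01850839]), 'finger_gap': 94.09212388952083}
```

View pics/side0.png

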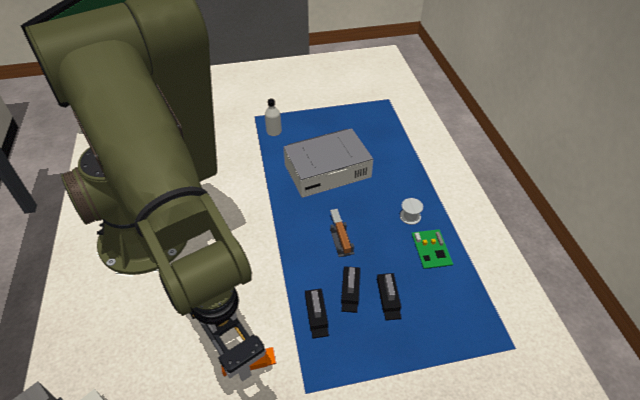

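View pics/top0.png

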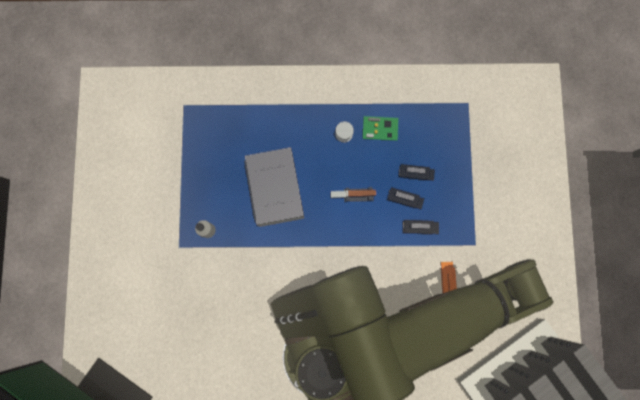

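View pics/wrist0.png

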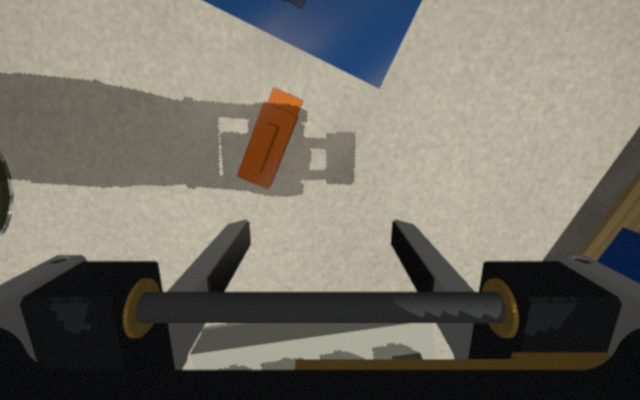

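```bash
cat >> h.py <<'E'
def ext(c):
    """R,C world pose of camera: Xw = C + R d"""
    if 'rvec' in c:
        R=cv2.Rodrigues(np.array(c['rvec']))[0]; return R.T,-R.T@np.array(c['tvec'])
    s=c['s']; r,p,y=s['eef_rot']
    Rt=Rz(y)@Ry(p)@Rx(r); M=c['mount']
    return Rt@M[:3,:3], Rt@M[:3,3]+s['eef_pos']
def Rx(a): return cv2.Rodrigues(np.array([a,0,0.]))[0]
def Ry(a): return cv2.Rodrigues(np.array([0,a,0.]))[0]
def Rz(a): return cv2.Rodrigues(np.array([0,0,a]))[0]
def ray(c,uv):
    R,C=ext(c); d=R@np.array([(uv[0]-c['cx'])/c['fx'],(uv[1]-c['cy'])/c['fy'],1]); return C,d/np.linalg.norm(d)
def onz(c,uv,z):
    C,d=ray(c,uv); return C+d*(z-C[2])/d[2]
def tri(pairs):
    A=np.zeros((3,3));b=np.zeros(3)
    for c,uv in pairs:
        C,d=ray(c,uv);P=np.eye(3)-np.outer(d,d);A+=P;b+=P@C
    X=np.linalg.solve(A,b); return X,[float(np.linalg.norm((np.eye(3)-np.outer(d,d))@(X-C))) for C,d in (ray(c,uv) for c,uv in pairs)]
def proj(c,X):
    R,C=ext(c); p=R.T@(np.array(X)-C); return np.array([c['fx']*p[0]/p[2]+c['cx'],c['fy']*p[1]/p[2]+c['cy']])
def load(f): return np.load(f'pics/{f}.npy',allow_pickle=True).item()
E
python3 - <<'E'
from h import *
np.set_printoptions(precision=1,suppress=True)
t=load('top0')
for n,uv,z in [('case c1',(246,156),80),('c2',(292,148),80),('c3',(302,216),80),('c4',(256,224),80),('tip',(331,194),29),('handle end',(376,194),29),('p1',(417,172),40),('p2',(405,198),40),('p3',(420,227),40),('bottle',(205,228),60),('spool',(344,131),40),('board',(380,128),20),('mat',(180,104),0),('mat',(474,245),0)]:
    print(n,onz(t,uv,z))
im=cv2.imread('pics/side0.png')[120:330,250:470]
cv2.imwrite('pics/z1.png',cv2.resize(im,None,fx=2.8,fy=2.8,interpolation=cv2.INTER_CUBIC))
im=cv2.imread('pics/top0.png')[95:255,175:480]
cv2.imwrite('pics/z2.png',cv2.resize(im,None,fx=2.6,fy=2.6,interpolation=cv2.INTER_CUBIC))
E
```

```text
case c1 [652.2 245.3  80. ]
c2 [678.2  93.6  80. ]
c3 [451.7  60.8  80. ]
c4 [426.7 209.6  80. ]
tip [531.8 -34.8  29. ]
handle end [ 530.8 -185.9   29. ]
p1 [ 602.8 -323.9   40. ]
p2 [ 514.8 -281.    40. ]
p3 [ 417.5 -327.7   40. ]
bottle [416.7 378.9  60. ]
spool [746.6 -80.8  40. ]
board [ 762.2 -205.6   20. ]
mat [860.2 491.6   0. ]
mat [ 359.5 -514.7    0. ]
```

View pics/z1.png

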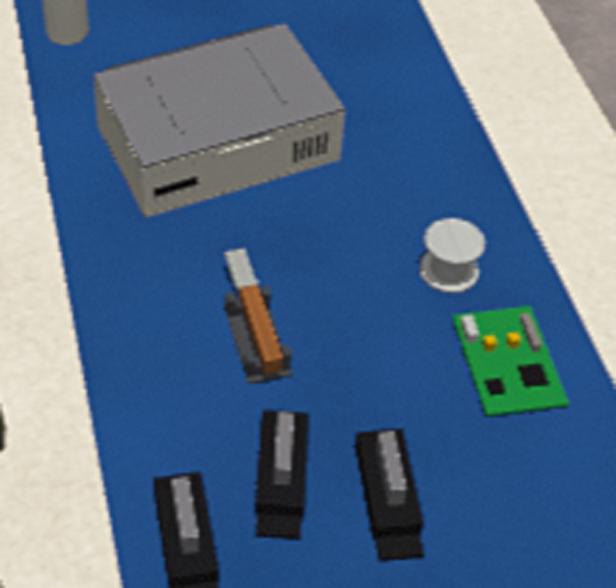

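View pics/z2.png

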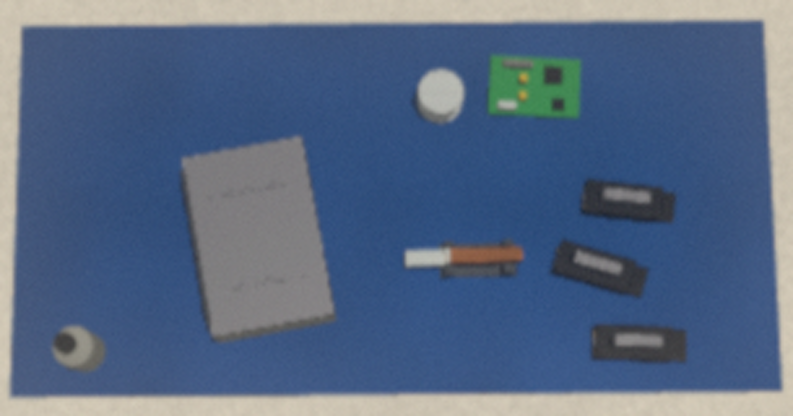

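arm_command:
  deltas:
    - {"xyz": [0.028,0.018,0.02],"turn": [0,0,0.117]}
    - {"xyz": [0.028,0.018,0.02],"turn": [0,0,0.117]}
    - {"xyz": [0.028,0.018,0.02],"turn": [0,0,0.117]}
    - {"xyz": [0.028,0.018,0.02],"turn": [0,0,0.117]}
    - {"xyz": [0.028,0.018,0.02],"turn": [0,0,0.117]}
    - {"xyz": [0.028,0.018,0.02],"turn": [0,0,0.117]}
    - {"xyz": [0.028,0.018,0.02],"turn": [0,0,0.117]}
    - {"xyz": [0.028,0.018,0.02],"turn": [0,0,0.117]}
    - {"xyz": [0.028,0.018,0.02],"turn": [0,0,0.117]}
    - {"xyz": [0.028,0.018,0.02],"turn": [0,0,0.117]}
    - {"xyz": [0,0,0],"turn": [0,0,0]}
    - {"xyz": [0,0,0],"turn": [0,0,0]}
  gripper: 0.4

```text
clock: 1.65
eef_pos: [509.8, -319.8, 415.5]
eef_rot: [-3.14, -0.001, 1.6]
wrist_force: [-0.8, -0.5, 0.8]
finger_gap: 56.5
```

```bash
python3 - <<'E'
from h import *
c=snap('wrist','w1'); print(c['s']['eef_pos'],c['s']['eef_rot'],c['s']['joints'],c['s']['finger_gap'])
E
```

```text
[ 509.79504877 -319.79144322  415.52360972] [-3.14041304e+00 -7.08078085e-04  1.60032454e+00] [-6.21037652e-01  3.75594347e-01  9.71642458e-01 -1.54873947e-04
  1.79572335e+00 -6.50600719e-01] 56.51003160319054
```

View pics/w1.png

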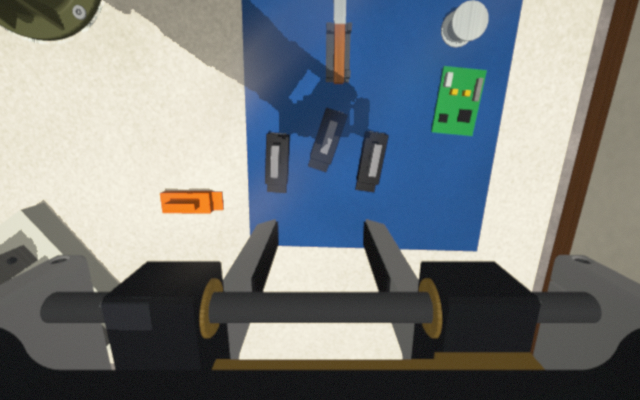

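arm_command:
  deltas:
    - {"xyz": [0.006,0.023,-0.038],"turn": [0,0,0]}
    - {"xyz": [0.007,0.023,-0.038],"turn": [0,0,0]}
    - {"xyz": [0.007,0.024,-0.039],"turn": [0,0,0]}
    - {"xyz": [0,0,0],"turn": [0,0,0]}
    - {"xyz": [0,0,0],"turn": [0,0,0]}

```text
clock: 2.33
eef_pos: [529.9, -250.6, 302.9]
eef_rot: [3.14, 0.001, 1.601]
wrist_force: [-0.2, -0.8, 0.4]
finger_gap: 56.7
```

```bash
python3 - <<'E'
from h import *
c=snap('wrist','w2'); print(c['s']['eef_pos'],c['s']['eef_rot'])
E
```

```text
[ 529.93813951 -250.59788381  302.92259908] [3.14026406e+00 1.03325287e-03 1.60058364e+00]
```

arm_command:
  deltas:
    - {"xyz": [0,0.04,0],"turn": [0,0,0]}
    - {"xyz": [0,0.05,0],"turn": [0,0,0]}
    - {"xyz": [0,0,0],"turn": [0,0,0]}
    - {"xyz": [0,0,0],"turn": [0,0,0]}

```text
clock: 2.88
eef_pos: [530.3, -160.6, 302.4]
eef_rot: [3.14, 0.001, 1.601]
wrist_force: [-0.1, -0.9, -0.2]
finger_gap: 56.3
```

```bash
python3 - <<'E'
from h import *
c=snap('wrist','w3'); print(c['s']['eef_pos'],c['s']['eef_rot'])
E
```

```text
[ 530.29832542 -160.56351124  302.41648145] [3.14019992e+00 8.27383096e-04 1.60110172e+00]
```

View pics/w2.png

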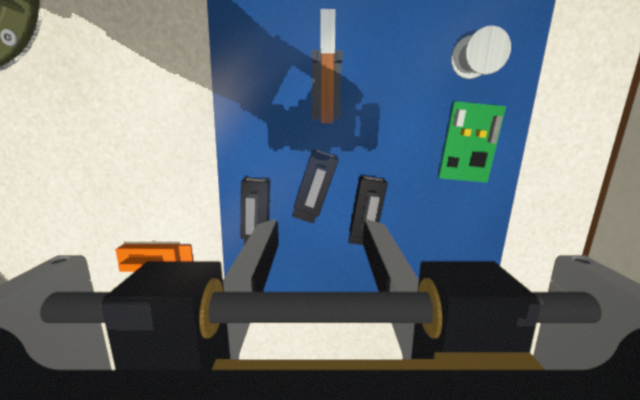

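View pics/w3.png

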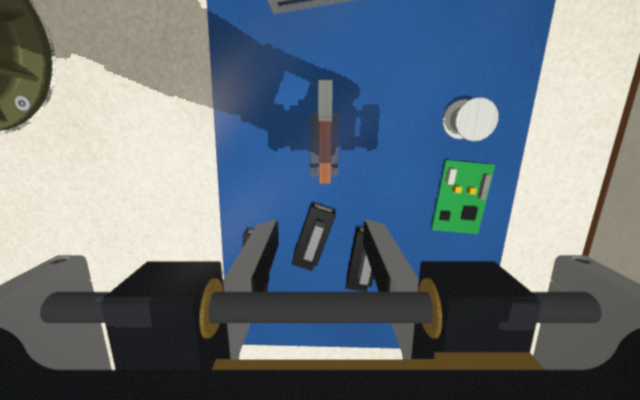

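```bash
for i in 2 3; do :; done; python3 - <<'E'
from h import *
np.set_printoptions(precision=1,suppress=True)
cs=[load('w2'),load('w3')]
pts=[]
for i,c in enumerate(cs):
    im=cv2.cvtColor(c['color'],cv2.COLOR_RGB2HSV)
    roi=np.zeros((400,640),np.uint8); roi[:200,270:380]=1
    H,S,V=[im[:,:,k].astype(int) for k in range(3)]
    han=((H<18)&(S>90)&(V>70)&(roi>0)).astype(np.uint8)
    r=c['color'].astype(int); 
    bl=((S<60)&(V>90)&(roi>0)&(np.arange(400)[:,None]>5)&(np.abs(np.arange(640)-327)<14)).astype(np.uint8)
    out=[]
    for m in(han,bl):
        n,l,st,ce=cv2.connectedComponentsWithStats(m); k=1+np.argmax(st[1:,4]); 
        ys,xs=np.nonzero(l==k); print(i,st[k],ce[k]); 
        y0,y1=ys.min(),ys.max()
        for y in (y0+2,y1-2): out.append((xs[ys==y].mean(),y+(-2 if y==y0+2 else 2)+ (0 if y==y0+2 else 1)-0.5*0))
    pts.append(out); print(np.array(out))
for j,n in enumerate(['han front','han rear','tip','blade rear']):
    print(n,tri([(cs[0],pts[0][j]),(cs[1],pts[1][j])]), [onz(c,p[j],40 if 'han' in n else 30.5) for c,p in zip(cs,pts)])
for i,c in enumerate(cs):
    cv2.imwrite(f'pics/z3{i}.png',cv2.resize(c['color'][0:200,260:400,::-1],None,fx=3,fy=3,interpolation=cv2.INTER_CUBIC))
E
```

```text
0 [321  54  13  69 858] [326.9  86.8]
0 [314   9  27  52 724] [327.   33.4]
[[327.   54. ]
 [326.5 123. ]
 [327.5   9. ]
 [322.6  61. ]]
1 [319 162  12  21 223] [324.7 172. ]
1 [318  80  15  42 578] [324.6 100.2]
[[325.  162. ]
 [324.5 183. ]
 [324.5  80. ]
 [325.  122. ]]
han front (array([ 533.3, -125.4,  210.2]), [0.8261812210897298, 0.8261812210898348]) [array([535.7, -92. ,  40. ]), array([ 538.2, -150.7,   40. ])]
han rear (array([ 538.5, -183.9,   35.6]), [0.19025263372117768, 0.19025263372126616]) [array([ 538.2, -183.8,   40. ]), array([ 538.6, -182.9,   40. ])]
tip (array([534.2, -34.3,  30.5]), [0.4098075096513495, 0.4098075096513425]) [array([534.6, -34.3,  30.5]), array([533.8, -34.3,  30.5])]
blade rear (array([533.7, -93.2,  -2.7]), [3.4577925822059004, 3.4577925822057938]) [array([530. , -99.3,  30.5]), array([536.5, -92.5,  30.5])]
```

View pics/z31.png

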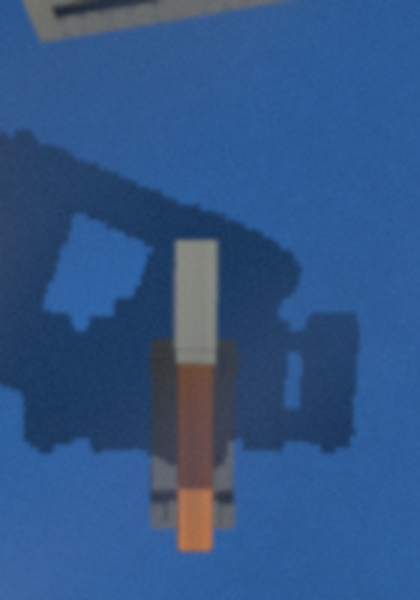

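arm_command:
  deltas:
    - {"xyz": [0.003,0.019,-0.05]}
    - {"xyz": [0.003,0.0195,-0.05]}
    - {"xyz": [0,0,-0.05]}
    - {"xyz": [0,0,-0.05]}
    - {"xyz": [0,0,-0.04]}
    - {"xyz": [0,0,-0.025]}
    - {"xyz": [0,0,-0.015]}
    - {"xyz": [0,0,0]}
    - {"xyz": [0,0,0]}

```text
validation failed for argument at $.de...
```

arm_command:
  deltas:
    - {"xyz": [0.003,0.019,-0.05],"turn": [0,0,0]}
    - {"xyz": [0.003,0.0195,-0.05],"turn": [0,0,0]}
    - {"xyz": [0,0,-0.05],"turn": [0,0,0]}
    - {"xyz": [0,0,-0.05],"turn": [0,0,0]}
    - {"xyz": [0,0,-0.04],"turn": [0,0,0]}
    - {"xyz": [0,0,-0.025],"turn": [0,0,0]}
    - {"xyz": [0,0,-0.013],"turn": [0,0,0]}
    - {"xyz": [0,0,0],"turn": [0,0,0]}
    - {"xyz": [0,0,0],"turn": [0,0,0]}

```text
clock: 4.05
eef_pos: [536.8, -121.5, 24.5]
eef_rot: [3.14, 0.001, 1.601]
wrist_force: [-0.3, 0.3, 0.1]
finger_gap: 56.2
```

```bash
python3 - <<'E'
from h import *
c=snap('wrist','w4'); print(c['s']['eef_pos'],c['s']['eef_rot'],c['s']['wrist_force'])
E
```

```text
[ 536.79181673 -121.46224113   24.5267959 ] [3.14001838e+00 5.27760793e-04 1.60145707e+00] [-0.32326036  0.32720263  0.14340835]
```

View pics/w4.png

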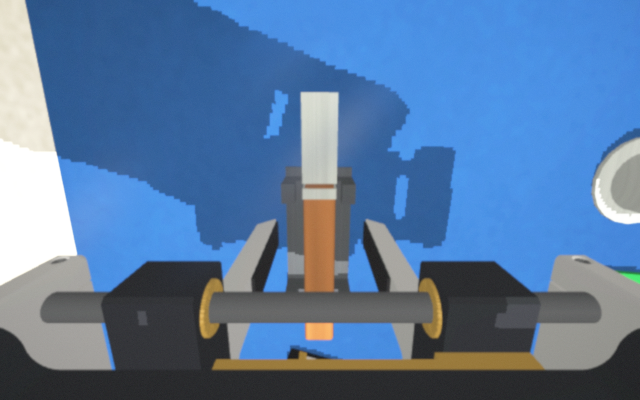

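arm_command:
  deltas:
    - {"xyz": [0,0,-0.003],"turn": [0,0,0]}
    - {"xyz": [0,0,0],"turn": [0,0,0]}
    - {"xyz": [0,0,0],"turn": [0,0,0]}
    - {"xyz": [0,0,0],"turn": [0,0,0]}
    - {"xyz": [0,0,0],"turn": [0,0,0]}
    - {"xyz": [0,0,0],"turn": [0,0,0]}
  gripper: 1.0
  force: 50

```text
clock: 4.85
eef_pos: [536.2, -121.0, 20.5]
eef_rot: [-3.142, -0.0, 1.602]
wrist_force: [0.0, 1.3, 0.8]
finger_gap: 17.6
```

arm_command:
  deltas:
    - {"xyz": [0,0,0.02],"turn": [0,0,0]}
    - {"xyz": [0,0,0.04],"turn": [0,0,0]}
    - {"xyz": [0,0,0.05],"turn": [0,0,0]}
    - {"xyz": [0.01,0.02,0.05],"turn": [0,0,0]}
    - {"xyz": [0.014,0.021,0.02],"turn": [0,0,0]}
    - {"xyz": [0,0,0],"turn": [0,0,0]}
    - {"xyz": [0,0,0],"turn": [0,0,0]}

```text
clock: 5.72
eef_pos: [559.5, -80.3, 199.2]
eef_rot: [-3.14, -0.0, 1.602]
wrist_force: [0.5, -0.3, -0.8]
finger_gap: 17.5
```

```bash
python3 - <<'E'
from h import *
c=snap('wrist','w5'); print(c['s']['eef_pos'],c['s']['eef_rot'],c['s']['wrist_force'])
E
```

```text
[559.4922756  -80.29587795 199.19015622] [-3.13967136e+00 -2.72267196e-04  1.60184234e+00] [ 0.45459785 -0.30343473 -0.82870408]
```

arm_command:
  deltas:
    - {"xyz": [0,0.04,0.04],"turn": [0,0,0]}
    - {"xyz": [0,0.05,0.04],"turn": [0,0,0]}
    - {"xyz": [-0.01,0.05,0.04],"turn": [0,0,0]}
    - {"xyz": [0,0,0],"turn": [0,0,0]}
    - {"xyz": [0,0,0],"turn": [0,0,0]}

```text
clock: 6.4
eef_pos: [550.3, 56.2, 316.6]
eef_rot: [-3.14, 0.0, 1.601]
wrist_force: [-0.5, -0.7, -1.4]
finger_gap: 17.4
```

```bash
python3 - <<'E'
from h import *
c=snap('wrist','w6'); print(c['s']['eef_pos'],c['s']['eef_rot'],c['s']['wrist_force'])
E
```

```text
[550.28190185  56.24757588 316.63246426] [-3.13950112e+00  2.51494439e-04  1.60139508e+00] [-0.50820299 -0.71248055 -1.39493524]
```

View pics/w5.png

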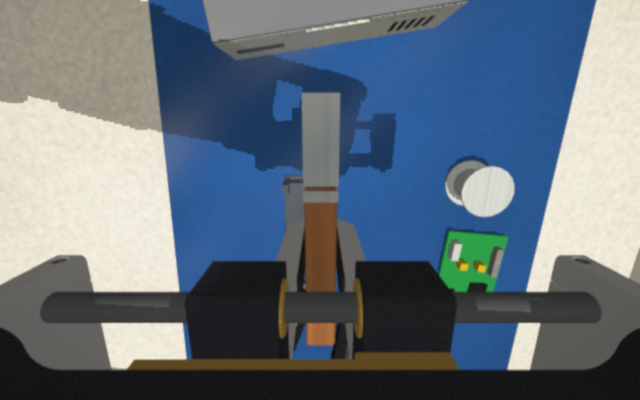

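View pics/w6.png

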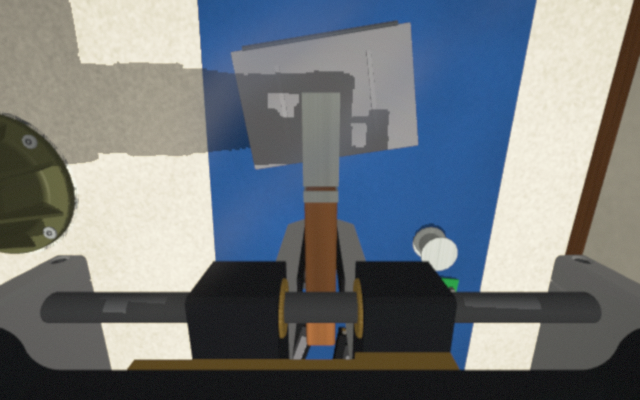

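```bash
python3 - <<'E'
from h import *
a=load('w5');b=load('w6')
cv2.imwrite('pics/z5.png',cv2.resize(a['color'][0:70,200:480,::-1],None,fx=2.8,fy=2.8,interpolation=cv2.INTER_CUBIC))
cv2.imwrite('pics/z6.png',cv2.resize(b['color'][10:180,215:435,::-1],None,fx=3.4,fy=3.4,interpolation=cv2.INTER_CUBIC))
E
```

```text
(no output)
```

View pics/z5.png

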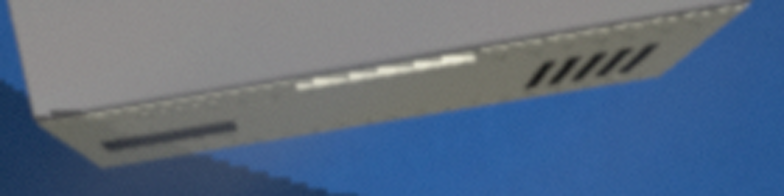

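View pics/z6.png

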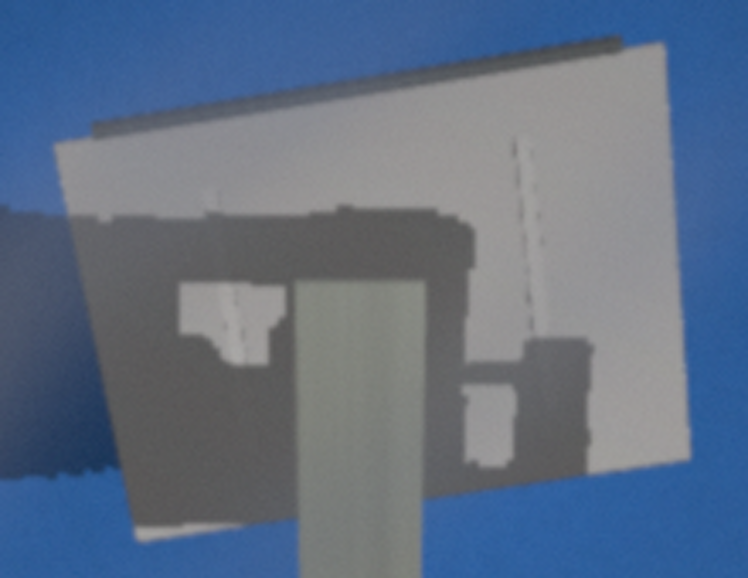

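```bash
python3 - <<'E'
from h import *
np.set_printoptions(precision=1,suppress=True)
a=load('w5');b=load('w6')
P=[onz(b,uv,80) for uv in [(231.2,52.1),(410.3,22.6),(417.9,145.3),(255.3,169.4)]]
for p in P: print(p)
print('sides',[np.linalg.norm(P[i]-P[(i+1)%4]) for i in range(4)],'ctr',np.mean(P,axis=0))
print('FL',tri([(a,(212.5,41.8)),(b,(255.3,169.4))]),onz(a,(212.5,41.8),80))
print('FR',tri([(a,(467.1,1.8)),(b,(417.9,145.3))]),onz(a,(467.1,1.8),80))
print('notch',onz(a,(306,31),66),onz(a,(369.3,21.4),66))
m=lambda i,j:(P[i]-P[j])[:2]
for v in (m(1,0),m(2,3)): print('case -y dir',np.arctan2(v[1],v[0])+np.pi/2)
for v in (m(0,3),m(1,2)): print('x dir',np.arctan2(v[1],v[0]))
print('tip in w5',onz(a,(320.5,93),199.2+8.5))
E
```

```text
[431.4 208.5  80. ]
[657.9 249.2  80. ]
[685.1  97.3  80. ]
[458.1  56.6  80. ]
sides [np.float64(230.20063973113596), np.float64(154.32717566256065), np.float64(230.613354159838), np.float64(154.2274200537348)] ctr [558.1 152.9  80. ]
FL (array([458.5,  56.9,  81.6]), [0.006456421475844159, 0.006456421475835951]) [457.9  57.3  80. ]
FR (array([685.6,  97.1,  76.6]), [0.6545951171017198, 0.6545951171019294]) [683.4  96.   80. ]
notch [541.7  72.3  66. ] [600.7  82.2  66. ]
case -y dir 1.7485241152066682
case -y dir 1.748088199255581
x dir 1.745314535848443
x dir 1.7479907562584613
tip in w5 [557.3   6.1 207.7]
```

arm_command:
  deltas:
    - {"xyz": [0.014,-0.03,-0.03],"turn": [0,0,0.049]}
    - {"xyz": [0.014,-0.03,-0.04],"turn": [0,0,0.049]}
    - {"xyz": [0.0135,-0.03,-0.04],"turn": [0,0,0.049]}
    - {"xyz": [0,0,-0.05],"turn": [0,0,0]}
    - {"xyz": [0,0,-0.05],"turn": [0,0,0]}
    - {"xyz": [0,0,-0.03],"turn": [0,0,0]}
    - {"xyz": [0,0,-0.014],"turn": [0,0,0]}
    - {"xyz": [0,0,0],"turn": [0,0,0]}
    - {"xyz": [0,0,0],"turn": [0,0,0]}

```text
clock: 7.58
eef_pos: [592.6, -33.3, 65.3]
eef_rot: [3.14, 0.0, 1.748]
wrist_force: [0.2, -1.1, -0.9]
finger_gap: 17.5
```

```bash
python3 - <<'E'
from h import *
c=snap('wrist','w7'); print(c['s']['eef_pos'],c['s']['eef_rot'],c['s']['wrist_force'])
c=snap('side','s7')
cv2.imwrite('pics/z7.png',cv2.resize(c['color'][110:270,240:460,::-1],None,fx=3.4,fy=3.4,interpolation=cv2.INTER_CUBIC))
E
```

```text
[592.59638809 -33.3389033   65.27584095] [3.13995661e+00 4.93183197e-04 1.74840142e+00] [ 0.1945476  -1.14777734 -0.93662972]
```

View pics/w7.png

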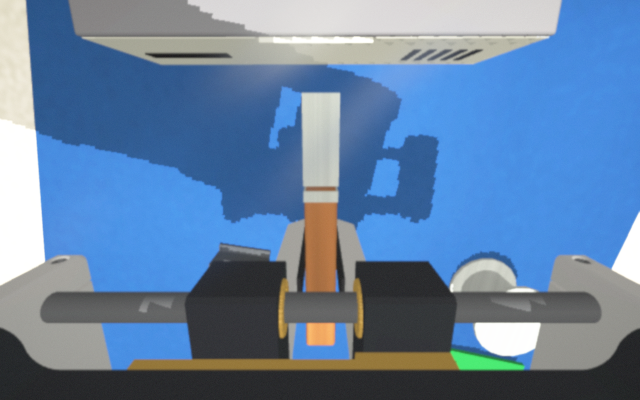

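View pics/z7.png

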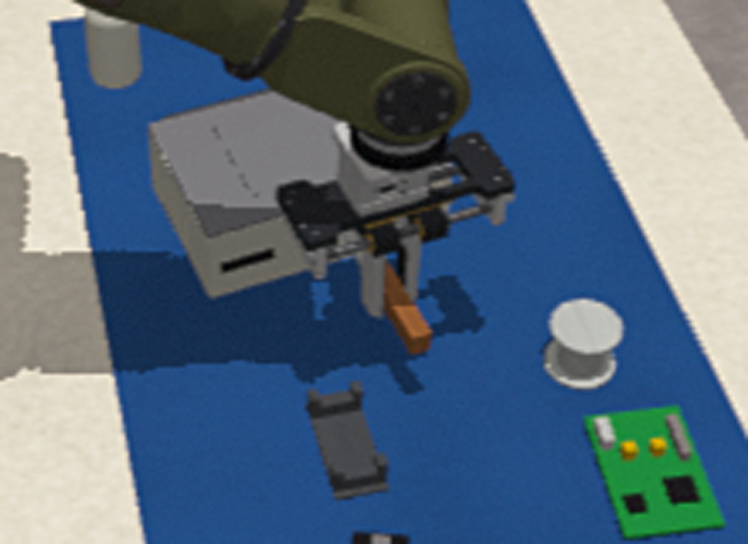

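arm_command:
  deltas:
    - {"xyz": [0,0,-0.0038],"turn": [0,0,0]}
    - {"xyz": [0,0,0],"turn": [0,0,0]}
    - {"xyz": [0,0,0],"turn": [0,0,0]}
    - {"xyz": [-0.0014,0.008,0],"turn": [0,0,0]}
    - {"xyz": [-0.0014,0.008,0],"turn": [0,0,0]}
    - {"xyz": [0,0,0],"turn": [0,0,0]}

```text
clock: 8.43
eef_pos: [589.1, -16.2, 60.3]
eef_rot: [-3.142, -0.0, 1.75]
wrist_force: [-0.3, 0.7, -1.2]
finger_gap: 18.0
```

arm_command:
  deltas:
    - {"xyz": [-0.0014,0.008,0],"turn": [0,0,0]}
    - {"xyz": [-0.0014,0.008,0],"turn": [0,0,0]}
    - {"xyz": [-0.0007,0.004,0],"turn": [0,0,0]}
    - {"xyz": [0,0,0],"turn": [0,0,0]}
    - {"xyz": [0,0,0],"turn": [0,0,0]}

```text
clock: 9.05
eef_pos: [585.7, 2.9, 60.3]
eef_rot: [-3.142, 0.0, 1.749]
wrist_force: [-0.8, 0.2, -1.4]
finger_gap: 17.7
```

arm_command:
  deltas:
    - {"xyz": [-0.0014,0.008,0.0005],"turn": [0,0,0]}
    - {"xyz": [-0.0014,0.008,0],"turn": [0,0,0]}
    - {"xyz": [0,0,0],"turn": [0,0,0]}
    - {"xyz": [0,0,0],"turn": [0,0,0]}

```text
clock: 9.55
eef_pos: [582.9, 19.1, 60.8]
eef_rot: [3.142, 0.0, 1.749]
wrist_force: [0.4, -0.4, -1.1]
finger_gap: 17.4
```

```bash
python3 - <<'E'
from h import *
c=snap('wrist','w8'); print(c['s']['eef_pos'],c['s']['eef_rot'],c['s']['wrist_force'])
E
```

```text
[582.93725614  19.09051962  60.77256878] [3.14158641e+00 3.14334508e-05 1.74905909e+00] [ 0.40918873 -0.43569136 -1.06333525]
```

View pics/w8.png

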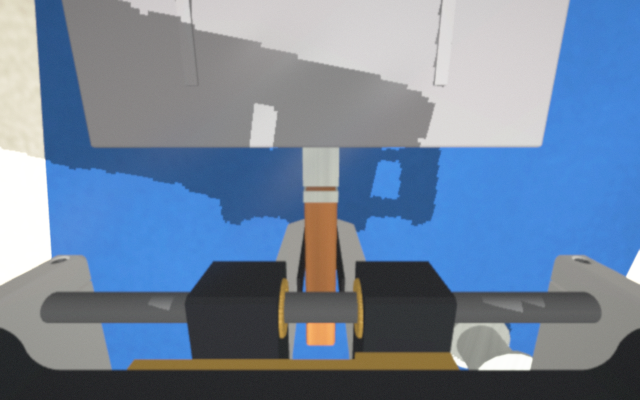

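arm_command:
  deltas:
    - {"xyz": [0,0,0],"turn": [0.0492,0.0088,0]}
    - {"xyz": [0,0,0],"turn": [0.0492,0.0088,0]}
    - {"xyz": [0,0,0],"turn": [0.0492,0.0088,0]}
    - {"xyz": [0,0,0],"turn": [0.0492,0.0088,0]}
    - {"xyz": [0,0,0],"turn": [0,0,0]}
    - {"xyz": [0,0,0],"turn": [0,0,0]}

```text
clock: 10.35
eef_pos: [583.0, 18.8, 60.7]
eef_rot: [3.141, -0.198, 1.749]
wrist_force: [0.8, -2.2, -3.1]
finger_gap: 17.6
```

```bash
python3 - <<'E'
from h import *
c=snap('wrist','w9'); print(c['s']['eef_pos'],c['s']['eef_rot'],c['s']['wrist_force'],c['s']['finger_gap'])
c=snap('side','s9')
cv2.imwrite('pics/z9.png',cv2.resize(c['color'][110:270,240:460,::-1],None,fx=3.4,fy=3.4,interpolation=cv2.INTER_CUBIC))
th=[.1,.16,.24,.34,.46,.58,.7,.82,.94,1.06,1.18,1.3,1.42,1.52,1.6,1.66,1.7]
f=lambda t:(77.5-131*np.cos(t)-1.5*np.sin(t)-83.1, 75+131*np.sin(t)-1.5*np.cos(t)-25.5)
for i in range(1,len(th)):
    a=f(th[i-1]);b=f(th[i]);d=b[0]-a[0]
    print(th[i],'[%.4f, %.4f, %.4f]'%(-.1763*d/1e3,.9843*d/1e3,(b[1]-a[1])/1e3), 'tcp case',np.round(b,1))
E
```

```text
[582.95133938  18.77946801  60.70826541] [ 3.14143348 -0.19844691  1.74878646] [ 0.84195288 -2.19275403 -3.07008896] 17.580283730996207
0.16 [-0.0002, 0.0009, 0.0078] tcp case [-135.2   68.9]
0.24 [-0.0003, 0.0019, 0.0103] tcp case [-133.2   79.2]
0.34 [-0.0006, 0.0035, 0.0126] tcp case [-129.6   91.8]
0.46 [-0.0010, 0.0059, 0.0145] tcp case [-123.6  106.3]
0.58 [-0.0013, 0.0075, 0.0137] tcp case [-116.  120.]
0.7 [-0.0016, 0.0091, 0.0127] tcp case [-106.8  132.7]
0.82 [-0.0019, 0.0105, 0.0115] tcp case [-96.1 144.3]
0.94 [-0.0021, 0.0118, 0.0101] tcp case [-84.1 154.4]
1.06 [-0.0023, 0.0129, 0.0086] tcp case [-71. 163.]
1.18 [-0.0025, 0.0138, 0.0070] tcp case [-56.9 170.1]
1.3 [-0.0026, 0.0146, 0.0053] tcp case [-42.1 175.3]
1.42 [-0.0027, 0.0151, 0.0035] tcp case [-26.8 178.8]
1.52 [-0.0023, 0.0128, 0.0015] tcp case [-13.7 180.3]
1.6 [-0.0018, 0.0103, 0.0002] tcp case [ -3.3 180.5]
1.66 [-0.0014, 0.0077, -0.0004] tcp case [  4.6 180.1]
1.7 [-0.0009, 0.0051, -0.0005] tcp case [  9.8 179.6]
```

View pics/z9.png

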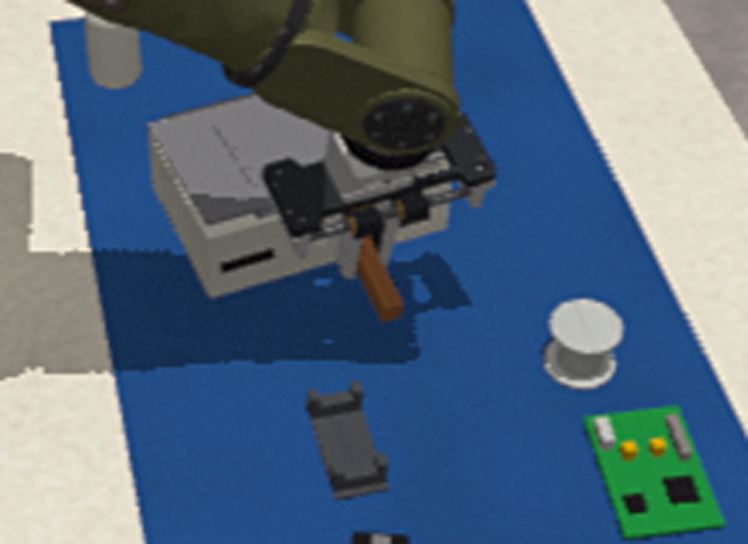

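View pics/w9.png

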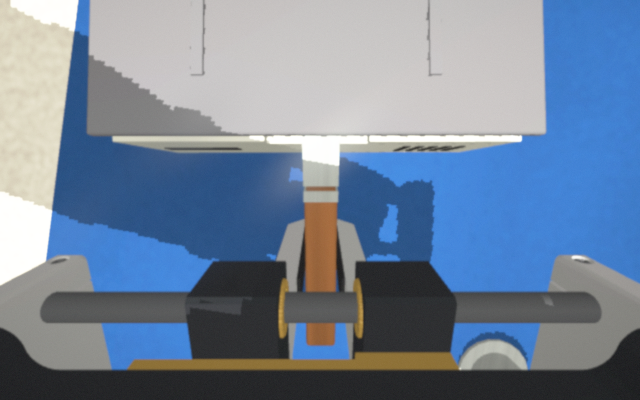

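arm_command:
  deltas:
    - {"xyz": [-0.0002,0.001,0.008],"turn": [0,0,0]}
    - {"xyz": [-0.0003,0.002,0.0103],"turn": [0,0,0]}
    - {"xyz": [-0.0006,0.0035,0.0126],"turn": [0,0,0]}
    - {"xyz": [-0.001,0.006,0.0145],"turn": [0,0,0]}
    - {"xyz": [-0.0013,0.0075,0.0137],"turn": [0,0,0]}
    - {"xyz": [0,0,0],"turn": [0,0,0]}

```text
clock: 11.2
eef_pos: [580.1, 39.8, 121.6]
eef_rot: [3.139, -0.2, 1.75]
wrist_force: [0.2, -0.3, -0.8]
finger_gap: 17.5
```

```bash
python3 - <<'E'
from h import *
c=snap('wrist','w10'); print(c['s']['eef_pos'],c['s']['eef_rot'],c['s']['wrist_force'],c['s']['finger_gap'])
E
```

```text
[580.092984    39.7713668  121.55885868] [ 3.13863637 -0.19967178  1.75001469] [ 0.22636846 -0.2793887  -0.83039088] 17.528496540559253
```

View pics/w10.png

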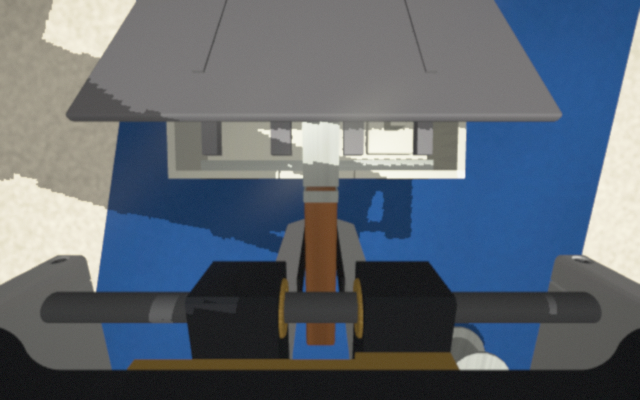

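Cover opened well (free edge at row 117). Continue the arc.

arm_command:
  deltas:
    - {"xyz": [-0.0016,0.0091,0.0127],"turn": [0,0,0]}
    - {"xyz": [-0.0019,0.0105,0.0115],"turn": [0,0,0]}
    - {"xyz": [-0.0021,0.0118,0.0101],"turn": [0,0,0]}
    - {"xyz": [-0.0023,0.0129,0.0086],"turn": [0,0,0]}
    - {"xyz": [-0.0025,0.0138,0.007],"turn": [0,0,0]}
    - {"xyz": [-0.0026,0.0146,0.0053],"turn": [0,0,0]}
    - {"xyz": [-0.0027,0.0151,0.0035],"turn": [0,0,0]}
    - {"xyz": [-0.0023,0.0128,0.0015],"turn": [0,0,0]}
    - {"xyz": [-0.0018,0.0103,0.0002],"turn": [0,0,0]}
    - {"xyz": [-0.0014,0.0077,-0.0004],"turn": [0,0,0]}
    - {"xyz": [-0.0009,0.0051,-0.0005],"turn": [0,0,0]}
    - {"xyz": [0,0,0],"turn": [0,0,0]}

```text
clock: 12.75
eef_pos: [557.4, 163.1, 179.3]
eef_rot: [3.141, -0.2, 1.749]
wrist_force: [-0.5, 0.2, -0.7]
finger_gap: 17.6
```

```bash
python3 - <<'E'
from h import *
c=snap('wrist','w11'); print(c['s']['eef_pos'],c['s']['eef_rot'],c['s']['wrist_force'],c['s']['finger_gap'])
c=snap('side','s11')
cv2.imwrite('pics/z11.png',cv2.resize(c['color'][70:270,240:460,::-1],None,fx=2.8,fy=2.8,interpolation=cv2.INTER_CUBIC))
E
```

```text
[557.38165558 163.05109926 179.26109707] [ 3.14141838 -0.2002485   1.74898807] [-0.51484268  0.19063881 -0.66998257] 17.59808139770926
```

View pics/w11.png

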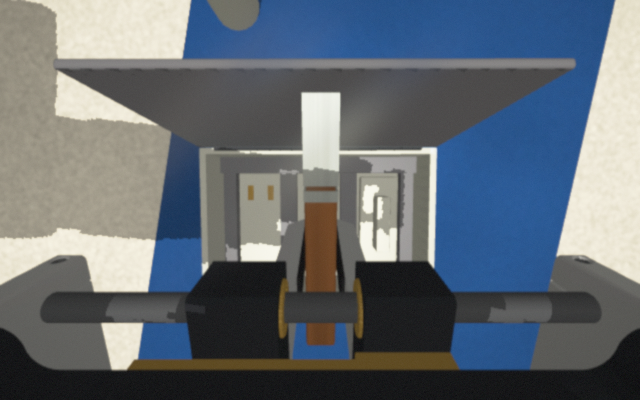

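View pics/z11.png

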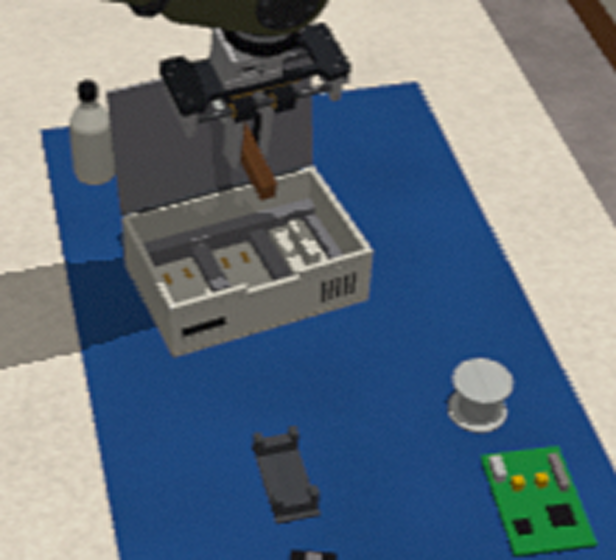

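arm_command:
  deltas:
    - {"xyz": [-0.0026,-0.0355,0],"turn": [-0.0492,-0.0088,0]}
    - {"xyz": [-0.0026,-0.0355,0],"turn": [-0.0492,-0.0088,0]}
    - {"xyz": [-0.0026,-0.0355,0],"turn": [-0.0492,-0.0088,0]}
    - {"xyz": [-0.0027,-0.0355,0],"turn": [-0.0492,-0.0088,0]}
    - {"xyz": [-0.0026,-0.0355,0],"turn": [0,0,-0.0368]}
    - {"xyz": [-0.0027,-0.0355,0],"turn": [0,0,-0.0368]}
    - {"xyz": [-0.0027,-0.0355,0],"turn": [0,0,-0.0368]}
    - {"xyz": [-0.0027,-0.0355,0],"turn": [0,0,-0.0368]}
    - {"xyz": [0,0,-0.05],"turn": [0,0,0]}
    - {"xyz": [0,0,-0.04],"turn": [0,0,0]}
    - {"xyz": [0,0,0],"turn": [0,0,0]}
    - {"xyz": [0,0,0],"turn": [0,0,0]}

```text
clock: 14.35
eef_pos: [537.0, -121.5, 91.1]
eef_rot: [3.14, 0.001, 1.601]
wrist_force: [-0.0, 0.3, -0.6]
finger_gap: 17.7
```

```bash
python3 - <<'E'
from h import *
c=snap('wrist','w12'); print(c['s']['eef_pos'],c['s']['eef_rot'],c['s']['wrist_force'],c['s']['finger_gap'])
E
```

```text
[ 537.0192963  -121.54204267   91.07026129] [3.13968522e+00 5.28983329e-04 1.60148528e+00] [-5.72552849e-04  3.12213570e-01 -6.03248623e-01] 17.66278882914007
```

View pics/w12.png

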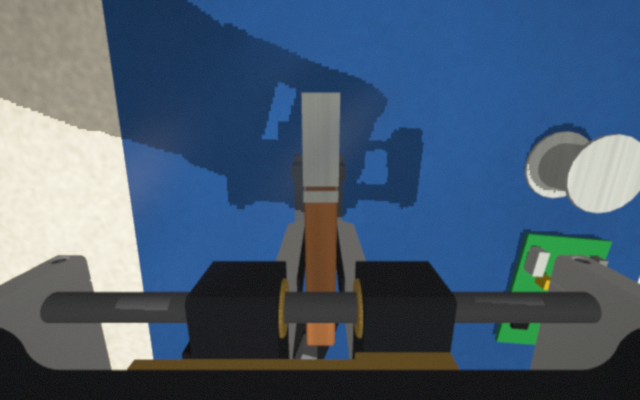

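arm_command:
  deltas:
    - {"xyz": [-0.0007,0.0005,-0.035],"turn": [0,0,0]}
    - {"xyz": [0,0,-0.018],"turn": [0,0,0]}
    - {"xyz": [0,0,-0.008],"turn": [0,0,0]}
    - {"xyz": [0,0,-0.005],"turn": [0,0,0]}
    - {"xyz": [0,0,-0.003],"turn": [0,0,0]}
    - {"xyz": [0,0,0],"turn": [0,0,0]}
    - {"xyz": [0,0,0],"turn": [0,0,0]}

```text
clock: 15.28
eef_pos: [535.7, -120.8, 20.7]
eef_rot: [3.141, 0.0, 1.602]
wrist_force: [0.4, 0.2, -1.5]
finger_gap: 17.5
```

Same height as at the pick-up; release and rise.

arm_command:
  deltas:
    - {"xyz": [0,0,0],"turn": [0,0,0]}
    - {"xyz": [0,0,0],"turn": [0,0,0]}
    - {"xyz": [0,0,0],"turn": [0,0,0]}
    - {"xyz": [0,0,0],"turn": [0,0,0]}
    - {"xyz": [0,0,0.03],"turn": [0,0,0]}
    - {"xyz": [0,0,0.05],"turn": [0,0,0]}
    - {"xyz": [0,0,0.05],"turn": [0,0,0]}
    - {"xyz": [0,-0.02,0.05],"turn": [0,0,0]}
    - {"xyz": [0,-0.02,0.05],"turn": [0,0,0]}
    - {"xyz": [0,0,0],"turn": [0,0,0]}
  gripper: 0.45

```text
clock: 16.52
eef_pos: [536.4, -162.2, 254.1]
eef_rot: [3.136, 0.003, 1.6]
wrist_force: [0.7, 0.4, -1.0]
finger_gap: 52.0
```

```bash
python3 - <<'E'
from h import *
c=snap('wrist','w13'); print(c['s']['eef_pos'],c['s']['eef_rot'],c['s']['wrist_force'],c['s']['finger_gap'])
cv2.imwrite('pics/z13.png',cv2.resize(c['color'][0:220,220:420,::-1],None,fx=2.7,fy=2.7,interpolation=cv2.INTER_CUBIC))
E
```

```text
[ 536.44679667 -162.17730609  254.12432732] [3.13555349e+00 2.59620387e-03 1.60027125e+00] [ 0.70930728  0.4186203  -1.04806343] 51.97777096600692
```

View pics/z13.png

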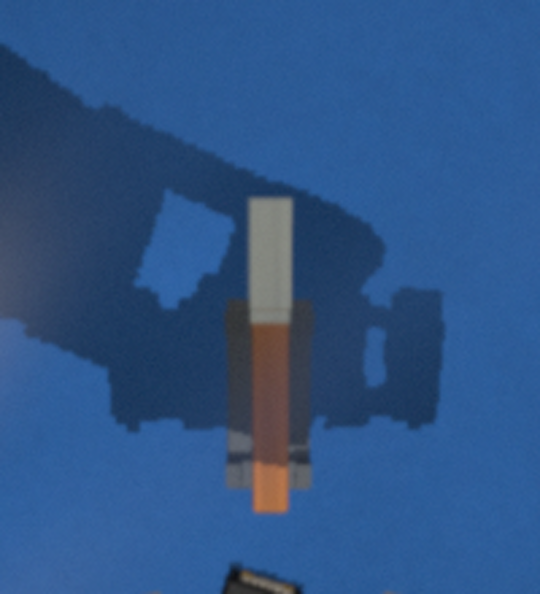

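arm_command:
  deltas:
    - {"xyz": [0.011,0.037,0.008],"turn": [0,0,0.0247]}
    - {"xyz": [0.011,0.037,0.008],"turn": [0,0,0.0247]}
    - {"xyz": [0.011,0.037,0.008],"turn": [0,0,0.0247]}
    - {"xyz": [0.011,0.037,0.008],"turn": [0,0,0.0247]}
    - {"xyz": [0.011,0.037,0.008],"turn": [0,0,0.0247]}
    - {"xyz": [0.011,0.037,0.008],"turn": [0,0,0.0247]}
    - {"xyz": [0,0,0],"turn": [0,0,0]}
    - {"xyz": [0,0,0],"turn": [0,0,0]}

```text
clock: 17.58
eef_pos: [601.1, 60.9, 297.0]
eef_rot: [-3.14, -0.0, 1.75]
wrist_force: [-0.4, 0.2, 0.3]
finger_gap: 51.9
```

```bash
python3 - <<'E'
from h import *
c=snap('wrist','w14'); print(c['s']['eef_pos'],c['s']['eef_rot'],c['s']['finger_gap'])
E
```

```text
[601.13539988  60.9478701  297.03238317] [-3.13957680e+00 -1.32002072e-04  1.74973582e+00] 51.918086875406594
```

arm_command:
  deltas:
    - {"xyz": [0.009,0.025,-0.03],"turn": [0,0,0]}
    - {"xyz": [0.01,0.025,-0.03],"turn": [0,0,0]}
    - {"xyz": [0.01,0.02,-0.03],"turn": [0,0,0]}
    - {"xyz": [0,0,0],"turn": [0,0,0]}
    - {"xyz": [0,0,0],"turn": [0,0,0]}

```text
clock: 18.25
eef_pos: [630.6, 130.1, 209.5]
eef_rot: [3.141, 0.0, 1.749]
wrist_force: [0.2, -0.5, 0.2]
finger_gap: 51.5
```

```bash
python3 - <<'E'
from h import *
c=snap('wrist','w15'); print(c['s']['eef_pos'],c['s']['eef_rot'],c['s']['finger_gap'])
E
```

```text
[630.64449332 130.05196265 209.53307592] [3.14055658e+00 2.19478594e-04 1.74873958e+00] 51.53631293688614
```

View pics/w14.png

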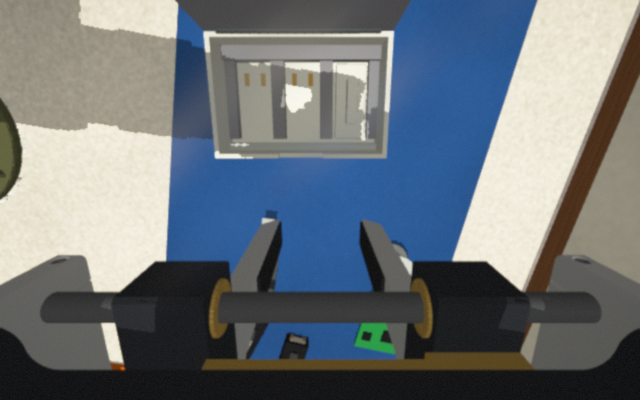

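View pics/w15.png

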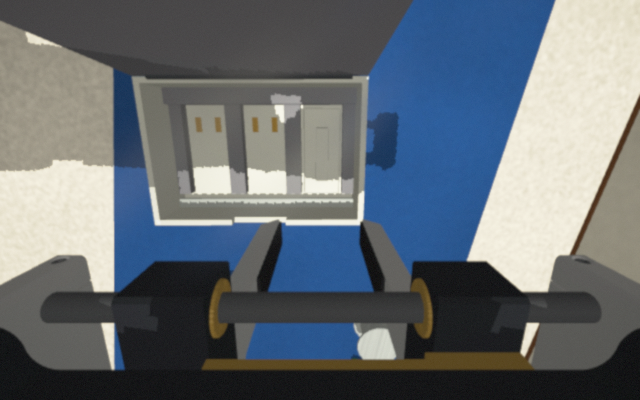

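```bash
python3 - <<'E'
from h import *
a=load('w14');b=load('w15')
cl=cv2.createCLAHE(3,(4,4))
def z(c,y0,y1,x0,x1,f,n):
    g=cv2.cvtColor(c['color'][y0:y1,x0:x1],cv2.COLOR_RGB2GRAY); cv2.imwrite(n,cl.apply(cv2.resize(g,None,fx=f,fy=f,interpolation=cv2.INTER_CUBIC)))
z(a,55,150,320,395,6,'pics/z14.png'); z(b,90,230,270,370,4,'pics/z15.png')
E
```

```text
(no output)
```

View pics/z14.png

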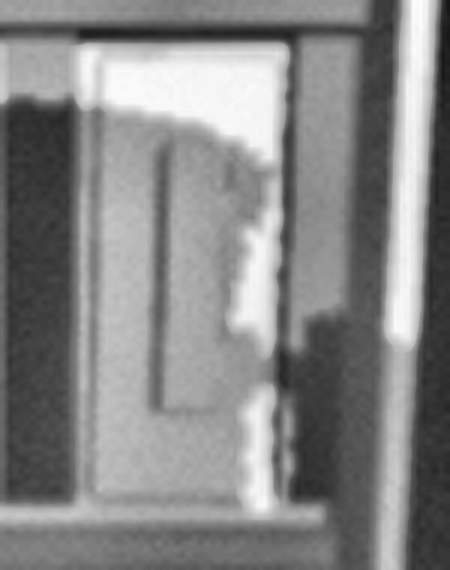

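View pics/z15.png

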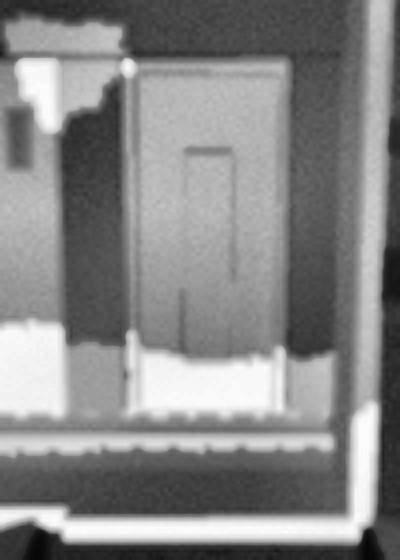

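```bash
python3 - <<'E'
from h import *
np.set_printoptions(precision=1,suppress=True)
a=load('w14');b=load('w15')
ex=np.array([-.1763,.9843]);ey=np.array([-.9843,-.1763]);c0=np.array([558.1,152.9])
cs=lambda X:np.array([(X[:2]-c0)@ex,(X[:2]-c0)@ey,X[2]])
X,e=tri([(a,(347.5,79.2)),(b,(316.2,127.5))]); print(cs(X),e)
for uv in [(316.2,127.5),(328.3,127.5),(315.7,176),(303.5,106.5),(341.5,106.5),(304,193)]: print('b',uv,cs(onz(b,uv,50)),cs(onz(b,uv,24)))
for uv in [(347.5,79.2),(346.2,123.3),(357.5,123.3),(334,65),(367,65),(335,139)]: print('a',uv,cs(onz(a,uv,50)),cs(onz(a,uv,24)))
E
```

```text
[ 27.7 -63.7  39.4] [0.2772931313625997, 0.2772931313626091]
b (316.2, 127.5) [ 28.2 -63.6  50. ] [ 27.3 -63.3  24. ]
b (328.3, 127.5) [ 28.1 -77.   50. ] [ 27.3 -77.8  24. ]
b (315.7, 176) [-26.6 -62.8  50. ] [-31.7 -62.5  24. ]
b (303.5, 106.5) [ 50.5 -49.9  50. ] [ 51.4 -48.5  24. ]
b (341.5, 106.5) [ 50.5 -91.3  50. ] [ 51.4 -93.2  24. ]
b (304, 193) [-46.9 -49.   50. ] [-53.6 -47.6  24. ]
a (347.5, 79.2) [ 26.2 -63.   50. ] [ 29.4 -65.3  24. ]
a (346.2, 123.3) [-31.6 -62.6  50. ] [-32.  -64.9  24. ]
a (357.5, 123.3) [-31.5 -78.5  50. ] [-32.  -81.7  24. ]
a (334, 65) [ 43.9 -44.6  50. ] [ 48.2 -45.7  24. ]
a (367, 65) [ 44.  -88.6  50. ] [ 48.3 -92.5  24. ]
a (335, 139) [-53.2 -47.3  50. ] [-55.  -48.6  24. ]
```

arm_command:
  deltas:
    - {"xyz": [-0.0015,0.017,-0.03],"turn": [0,0,0]}
    - {"xyz": [-0.0015,0.0167,-0.04],"turn": [0,0,0]}
    - {"xyz": [0,0,-0.04],"turn": [0,0,0]}
    - {"xyz": [0,0,-0.03],"turn": [0,0,0]}
    - {"xyz": [0,0,-0.02],"turn": [0,0,0]}
    - {"xyz": [0,0,-0.008],"turn": [0,0,0]}
    - {"xyz": [0,0,0],"turn": [0,0,0]}
    - {"xyz": [0,0,0],"turn": [0,0,0]}
  gripper: 0.62

```text
clock: 19.3
eef_pos: [628.1, 165.0, 41.6]
eef_rot: [3.14, -0.0, 1.75]
wrist_force: [0.4, -0.2, 0.4]
finger_gap: 36.0
```

```bash
python3 - <<'E'
from h import *
c=snap('wrist','w16'); print(c['s']['eef_pos'],c['s']['eef_rot'],c['s']['finger_gap'],c['s']['wrist_force'])
E
```

```text
[628.10769421 164.9661458   41.62778668] [ 3.13983606e+00 -8.58784702e-06  1.74978804e+00] 36.026321718051136 [ 0.41922831 -0.20276156  0.39368775]
```

View pics/w16.png

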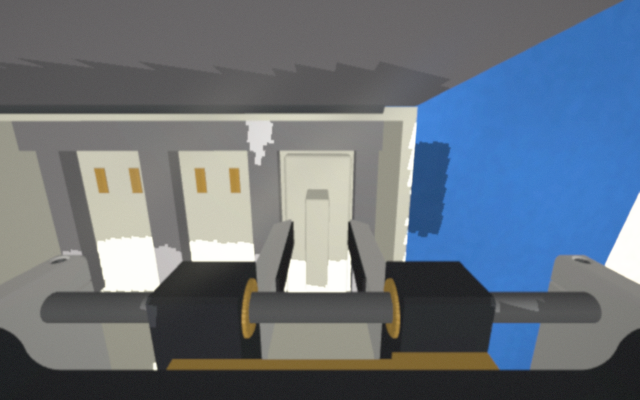

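arm_command:
  deltas:
    - {"xyz": [0,0,-0.001],"turn": [0,0,0]}
    - {"xyz": [0,0,0],"turn": [0,0,0]}
    - {"xyz": [0,0,0],"turn": [0,0,0]}
    - {"xyz": [0,0,0],"turn": [0,0,0]}
    - {"xyz": [0,0,0],"turn": [0,0,0]}
  gripper: 1.0
  force: 25

```text
clock: 19.98
eef_pos: [627.5, 164.9, 39.5]
eef_rot: [3.142, 0.0, 1.75]
wrist_force: [-1.3, 0.4, 2.4]
finger_gap: 14.1
```

arm_command:
  deltas:
    - {"xyz": [0,0,0.01],"turn": [0,0,0]}
    - {"xyz": [0,0,0.03],"turn": [0,0,0]}
    - {"xyz": [0,0,0.05],"turn": [0,0,0]}
    - {"xyz": [0,0,0.05],"turn": [0,0,0]}
    - {"xyz": [0,0,0.02],"turn": [0,0,0]}
    - {"xyz": [0,0,0],"turn": [0,0,0]}

```text
clock: 20.72
eef_pos: [628.0, 165.0, 201.3]
eef_rot: [3.138, -0.0, 1.75]
wrist_force: [0.8, -0.1, -0.5]
finger_gap: 14.1
```

```bash
python3 - <<'E'
from h import *
c=snap('wrist','w17'); print(c['s']['eef_pos'],c['s']['eef_rot'],c['s']['finger_gap'],c['s']['wrist_force'])
E
```

```text
[628.00403543 165.01312509 201.30059685] [ 3.13833048e+00 -6.57530198e-05  1.74976213e+00] 14.063218023553468 [ 0.76957489 -0.06457634 -0.53364174]
```

View pics/w17.png

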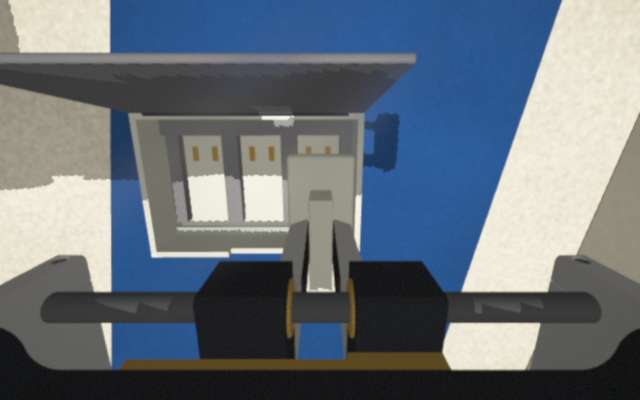

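arm_command:
  deltas:
    - {"xyz": [0.0024,-0.041,0],"turn": [0,0,0]}
    - {"xyz": [0.0024,-0.041,0],"turn": [0,0,0]}
    - {"xyz": [0.0024,-0.041,0],"turn": [0,0,0]}
    - {"xyz": [0.0024,-0.041,-0.03],"turn": [0,0,0]}
    - {"xyz": [0.0024,-0.041,-0.04],"turn": [0,0,0]}
    - {"xyz": [0,0,-0.04],"turn": [0,0,0]}
    - {"xyz": [0,0,-0.03],"turn": [0,0,0]}
    - {"xyz": [0,0,-0.018],"turn": [0,0,0]}
    - {"xyz": [0,0,-0.007],"turn": [0,0,0]}
    - {"xyz": [0,0,-0.003],"turn": [0,0,0]}
    - {"xyz": [0,0,0],"turn": [0,0,0]}
    - {"xyz": [0,0,0],"turn": [0,0,0]}

```text
clock: 22.28
eef_pos: [639.9, -40.1, 32.2]
eef_rot: [3.14, 0.0, 1.75]
wrist_force: [0.7, -0.6, -1.3]
finger_gap: 13.7
```

arm_command:
  deltas:
    - {"xyz": [0,0,-0.0015],"turn": [0,0,0]}
    - {"xyz": [0,0,-0.0015],"turn": [0,0,0]}
    - {"xyz": [0,0,0],"turn": [0,0,0]}
    - {"xyz": [0,0,0],"turn": [0,0,0]}

```text
clock: 22.78
eef_pos: [639.8, -40.1, 29.4]
eef_rot: [3.141, 0.0, 1.75]
wrist_force: [-4.6, 1.2, 9.5]
finger_gap: 14.0
```

arm_command:
  deltas:
    - {"xyz": [0,0,0],"turn": [0,0,0]}
    - {"xyz": [0,0,0],"turn": [0,0,0]}
    - {"xyz": [0,0,0],"turn": [0,0,0]}
    - {"xyz": [0,0,0.04],"turn": [0,0,0]}
    - {"xyz": [0,0,0.055],"turn": [0,0,0]}
    - {"xyz": [-0.02,-0.03,0.05],"turn": [0,0,-0.03]}
    - {"xyz": [-0.02,-0.05,0.03],"turn": [0,0,-0.03]}
    - {"xyz": [-0.02,-0.055,0.02],"turn": [0,0,-0.03]}
    - {"xyz": [-0.02,-0.055,0.02],"turn": [0,0,-0.03]}
    - {"xyz": [-0.02,-0.055,0.03],"turn": [0,0,-0.03]}
    - {"xyz": [-0.02,-0.055,0.03],"turn": [0,0,0]}
    - {"xyz": [-0.01,-0.03,0.025],"turn": [0,0,0]}
  gripper: 0.55

```text
clock: 24.28
eef_pos: [510.2, -366.9, 326.4]
eef_rot: [3.141, 0.0, 1.598]
wrist_force: [1.0, 0.9, 0.2]
finger_gap: 42.3
```

arm_command:
  deltas:
    - {"xyz": [0,0,0],"turn": [0,0,0]}
    - {"xyz": [0,0,0],"turn": [0,0,0]}

```text
clock: 24.52
eef_pos: [511.7, -363.9, 324.3]
eef_rot: [-3.141, -0.001, 1.6]
wrist_force: [0.5, 0.1, -1.4]
finger_gap: 42.2
```

```bash
python3 - <<'E'
from h import *
c=snap('wrist','w18'); print(c['s']['eef_pos'],c['s']['eef_rot'],c['s']['finger_gap'],c['s']['wrist_force'])
snap('top','t18')
E
```

```text
[ 511.70064028 -363.86702829  324.32779505] [-3.14067262e+00 -1.03834505e-03  1.60015518e+00] 42.22116411229794 [ 0.50328823  0.09355624 -1.43459911]
```

arm_command:
  deltas:
    - {"xyz": [0,-0.04,0],"turn": [0,0,0]}
    - {"xyz": [0,-0.04,0],"turn": [0,0,0]}
    - {"xyz": [0,0,0],"turn": [0,0,0]}
    - {"xyz": [0,0,0],"turn": [0,0,0]}

```text
clock: 25.12
eef_pos: [512.0, -443.6, 324.8]
eef_rot: [-3.141, -0.001, 1.601]
wrist_force: [-0.2, -0.4, 0.1]
finger_gap: 42.6
```

```bash
python3 - <<'E'
from h import *
c=snap('wrist','w19'); print(c['s']['eef_pos'],c['s']['eef_rot'],c['s']['finger_gap'],c['s']['wrist_force'])
E
```

```text
[ 511.98296228 -443.58699676  324.82585366] [-3.14104844e+00 -7.94556103e-04  1.60076099e+00] 42.55555112892571 [-0.23889536 -0.40010734  0.07011036]
```

View pics/w18.png

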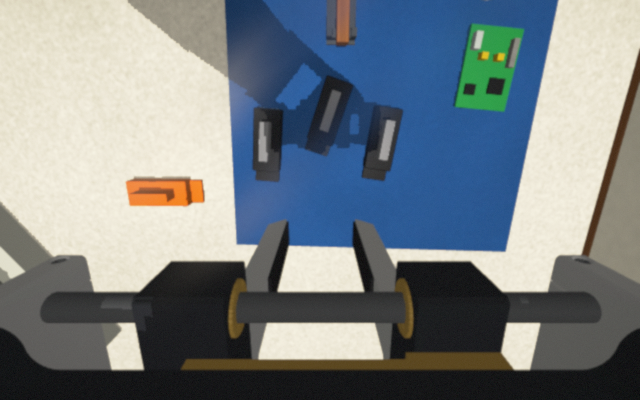

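View pics/w19.png

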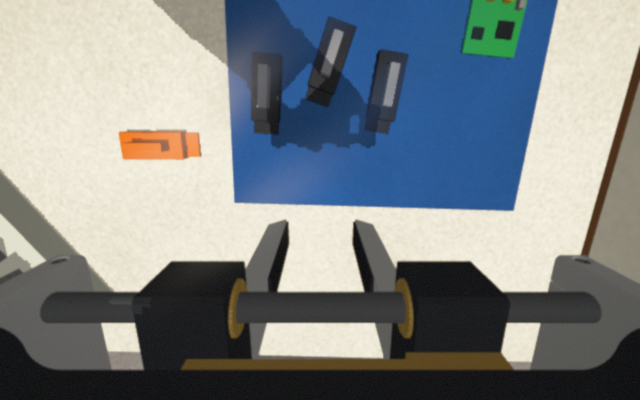

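Zoom to get rib top corners.

```bash
cat >> h.py <<'E'
def ribs(c,mask=None,dbg=None):
    """light grey ribs on dark packs: relative brightness via top-hat on grey"""
    g=cv2.cvtColor(c['color'],cv2.COLOR_RGB2HSV); S=g[:,:,1].astype(int);V=g[:,:,2].astype(int)
    gray=c['color'].astype(int); 
    b=gray[:,:,2]-gray[:,:,0]
    neutral=(b<28)&(V<215)
    # locally bright within dark surroundings
    v=V.astype(np.float32); loc=cv2.blur(v,(21,21))
    return neutral,V
E
python3 - <<'E'
from h import *
for n,(y0,y1,x0,x1) in {'w18':(65,190,240,410),'w19':(10,140,240,415)}.items():
    c=load(n); im=c['color'][y0:y1,x0:x1,::-1].astype(float)
    im=np.clip(255*(im/255)**0.6,0,255).astype(np.uint8)
    cv2.imwrite(f'pics/z{n}.png',cv2.resize(im,None,fx=4.5,fy=4.5,interpolation=cv2.INTER_CUBIC))
E
```

```text
(no output)
```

View pics/zw18.png

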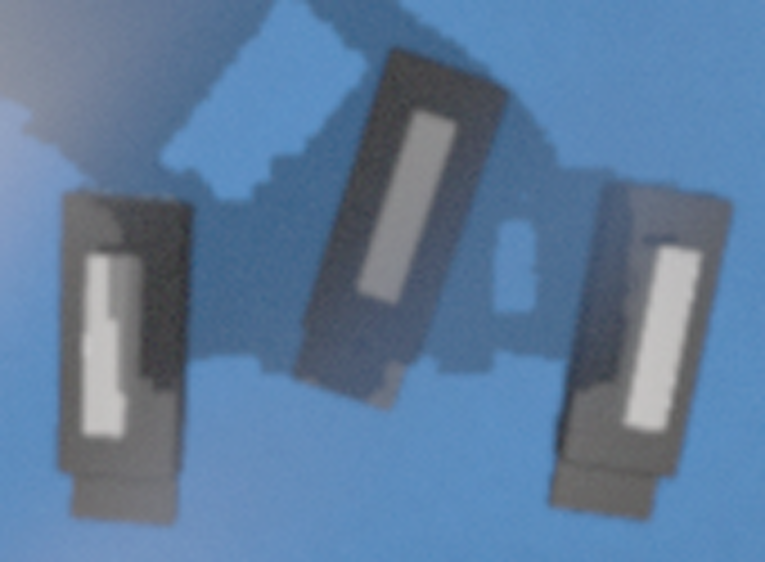

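View pics/zw19.png

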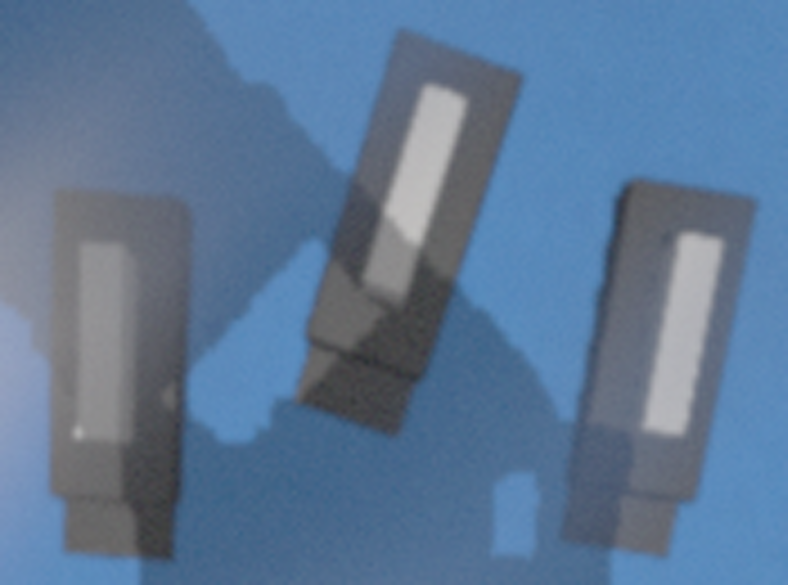

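```bash
python3 - <<'E'
from h import *
np.set_printoptions(precision=1,suppress=True)
a=load('w18');b=load('w19')
P={'A':((108,253),(104,437),(101,242),(99,440)),'B':((435,116),(377,296),(446,90),(381,297)),'C':((680,246),(642,430),(702,234),(664,434))}
for k,(t,m,t2,m2) in P.items():
    f=lambda p,y:(240+p[0]/4.5,y+p[1]/4.5)
    T,e=tri([(a,f(t,65)),(b,f(t2,10))]); M,e2=tri([(a,f(m,65)),(b,f(m2,10))])
    print(k,T,M,e,e2,'len',np.linalg.norm(T-M))
    for c,p,q,y in((a,t,m,65),(b,t2,m2,10)):
        u=onz(c,f(p,y),50);v=onz(c,f(q,y),50);d=u-v
        print('   ctr',(u+v)/2,'yaw',np.arctan2(d[1],d[0]),'len',np.linalg.norm(d))
E
```

```text
A [ 425.6 -296.9   46.3] [ 424.6 -357.6   53.2] [0.16760244454944068, 0.16760244454954157] [0.1736635505826058, 0.1736635505826402] len 61.12535517891763
   ctr [ 425.2 -327.5   50. ] yaw 1.5276103513359631 len 61.33159033620965
   ctr [ 425.2 -327.5   50. ] yaw 1.5382521668146976 len 60.06789819577035
B [ 533.  -250.8   48.9] [ 515.7 -308.9   33.3] [0.13655216853376764, 0.13655216853361635] [0.43563521823191537, 0.4356352182320685] len 62.562387696960585
   ctr [ 524.4 -279.6   50. ] yaw 1.2836680445253186 len 59.733898727298296
   ctr [ 524.1 -281.1   50. ] yaw 1.2789620410701588 len 62.643057311469526
C [ 616.2 -289.2   47.8] [ 608.3 -350.3   51.4] [0.08444811454759565, 0.08444811454754793] [0.48499345967554974, 0.4849934596756562] len 61.72866847536014
   ctr [ 611.8 -319.8   50. ] yaw 1.4492224131179627 len 61.734609416638975
   ctr [ 612.4 -319.9   50. ] yaw 1.4613692531579798 len 61.03072169372337
```

arm_command:
  deltas:
    - {"xyz": [0.025,0.031,-0.03],"turn": [0,0,-0.0363]}
    - {"xyz": [0.025,0.031,-0.035],"turn": [0,0,-0.0363]}
    - {"xyz": [0.025,0.031,-0.035],"turn": [0,0,-0.0363]}
    - {"xyz": [0.025,0.0307,-0.035],"turn": [0,0,-0.0363]}
    - {"xyz": [0,0,-0.05],"turn": [0,0,0]}
    - {"xyz": [0,0,-0.05],"turn": [0,0,0]}
    - {"xyz": [0,0,-0.03],"turn": [0,0,0]}
    - {"xyz": [0,0,-0.015],"turn": [0,0,0]}
    - {"xyz": [0,0,-0.008],"turn": [0,0,0]}
    - {"xyz": [0,0,0],"turn": [0,0,0]}
    - {"xyz": [0,0,0],"turn": [0,0,0]}

```text
clock: 26.55
eef_pos: [612.0, -321.2, 38.7]
eef_rot: [3.14, 0.001, 1.455]
wrist_force: [0.6, 0.5, 0.2]
finger_gap: 42.7
```

```bash
python3 - <<'E'
from h import *
c=snap('wrist','w20'); print(c['s']['eef_pos'],c['s']['eef_rot'],c['s']['finger_gap'],c['s']['wrist_force'])
E
```

```text
[ 612.02047633 -321.15528862   38.7079932 ] [3.13990378e+00 7.41298753e-04 1.45464063e+00] 42.677806895093156 [0.58426023 0.48712498 0.18740053]
```

View pics/w20.png

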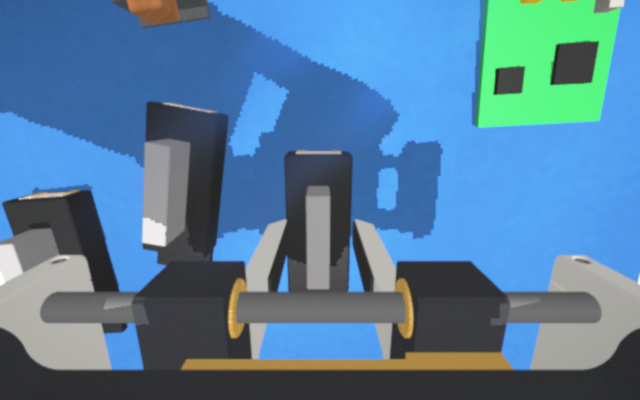

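arm_command:
  deltas:
    - {"xyz": [0,0,0.0005],"turn": [0,0,0]}
    - {"xyz": [0,0,0],"turn": [0,0,0]}
    - {"xyz": [0,0,0],"turn": [0,0,0]}
    - {"xyz": [0,0,0],"turn": [0,0,0]}
    - {"xyz": [0,0,0],"turn": [0,0,0]}
  gripper: 1.0
  force: 45

```text
clock: 27.22
eef_pos: [611.5, -320.9, 37.9]
eef_rot: [-3.142, -0.0, 1.455]
wrist_force: [-0.5, -0.2, 1.1]
finger_gap: 13.4
```

```bash
python3 - <<'E'
from h import *
c=snap('wrist','w21'); print(c['s']['eef_pos'],c['s']['eef_rot'],c['s']['finger_gap'],c['s']['wrist_force'])
cv2.imwrite('pics/z21.png',cv2.resize(c['color'][130:300,230:410,::-1],None,fx=4,fy=3.5,interpolation=cv2.INTER_CUBIC))
E
```

```text
[ 611.48655579 -320.94455671   37.92178753] [-3.14152414e+00 -8.64277167e-06  1.45453691e+00] 13.385713981569648 [-0.47994872 -0.16246971  1.05179589]
```

View pics/z21.png

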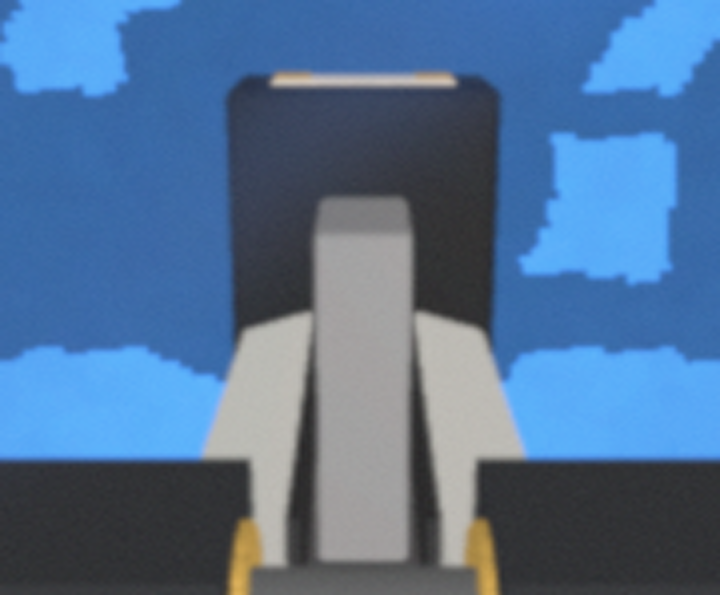

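```bash
cat >> h.py <<'E'
def gripx(c,uf,ur,ub=None,zt=50):
    """pack x of TCP from rib ends seen"""
    s=c['s'];y=s['eef_rot'][2];d=np.array([np.cos(y),np.sin(y)])
    f=(onz(c,uf,zt)[:2]-s['eef_pos'][:2])@d; r=(onz(c,ur,zt)[:2]-s['eef_pos'][:2])@d
    print('front',f,'->',40-f,'rear',r,'->',-20-r,'len',f-r)
    if ub is not None:
        b=(onz(c,ub,24+zt-50)[:2]-s['eef_pos'][:2])@d; print('body',b,'->',60-b)
E
python3 - <<'E'
from h import *
gripx(load('w21'),(321,196.6),(321,290),(321,155))
E
```

```text
front 31.04771412229552 -> 8.95228587770448 rear -28.421834512006363 -> 8.421834512006363 len 59.46954863430189
body 51.18677256837846 -> 8.813227431621542
```

arm_command:
  deltas:
    - {"xyz": [0,0,0.035],"turn": [0,0,0]}
    - {"xyz": [0,0,0.055],"turn": [0,0,0]}
    - {"xyz": [0,0.02,0.055],"turn": [0,0,0]}
    - {"xyz": [0.0015,0.045,0],"turn": [0,0,0.0326]}
    - {"xyz": [0.0015,0.045,0],"turn": [0,0,0.0326]}
    - {"xyz": [0.0015,0.045,0],"turn": [0,0,0.0326]}
    - {"xyz": [0.0015,0.045,0],"turn": [0,0,0.0326]}
    - {"xyz": [0.0015,0.045,0],"turn": [0,0,0.0326]}
    - {"xyz": [0.0015,0.045,0],"turn": [0,0,0.0326]}
    - {"xyz": [0.0015,0.045,0],"turn": [0,0,0.0326]}
    - {"xyz": [0.0015,0.045,0],"turn": [0,0,0.0326]}
    - {"xyz": [0.0015,0.045,0],"turn": [0,0,0.0326]}

```text
clock: 28.78
eef_pos: [624.8, 105.6, 182.6]
eef_rot: [-3.141, -0.0, 1.749]
wrist_force: [0.1, 1.4, -2.0]
finger_gap: 13.8
```

arm_command:
  deltas:
    - {"xyz": [0,0.025,0],"turn": [0.0615,0.011,0]}
    - {"xyz": [0,0.025,0],"turn": [0.0615,0.011,0]}
    - {"xyz": [0,0.02,0],"turn": [0.0615,0.011,0]}
    - {"xyz": [0,0,0],"turn": [0.0615,0.011,0]}
    - {"xyz": [0,0,0],"turn": [0,0,0]}
    - {"xyz": [0,0,0],"turn": [0,0,0]}

```text
clock: 29.52
eef_pos: [625.0, 173.9, 182.8]
eef_rot: [-3.141, -0.249, 1.748]
wrist_force: [-1.0, 0.1, -1.6]
finger_gap: 13.9
```

```bash
python3 - <<'E'
from h import *
c=snap('wrist','w22'); print(c['s']['eef_pos'],c['s']['eef_rot'],c['s']['finger_gap'],c['s']['wrist_force'])
E
```

```text
[624.98805855 173.94627675 182.7936493 ] [-3.14147012 -0.24852035  1.74781445] 13.897964969798918 [-0.95051571  0.11596215 -1.62560969]
```

View pics/w22.png

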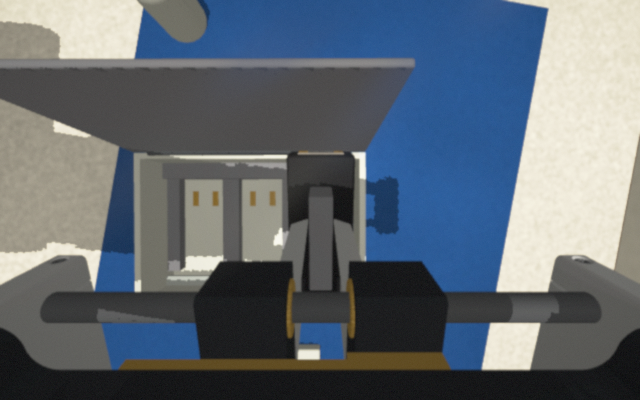

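arm_command:
  deltas:
    - {"xyz": [0.0003,0,-0.04],"turn": [0,0,0]}
    - {"xyz": [0,0,-0.035],"turn": [0,0,0]}
    - {"xyz": [0,0,-0.02],"turn": [0,0,0]}
    - {"xyz": [0,0,0],"turn": [0,0,0]}
    - {"xyz": [0,0,0],"turn": [0,0,0]}

```text
clock: 30.2
eef_pos: [626.0, 174.2, 89.4]
eef_rot: [3.139, -0.25, 1.749]
wrist_force: [-0.1, 0.3, -1.9]
finger_gap: 13.6
```

```bash
python3 - <<'E'
from h import *
c=snap('wrist','w23'); print(c['s']['eef_pos'],c['s']['eef_rot'],c['s']['finger_gap'],c['s']['wrist_force'])
E
```

```text
[626.0156282  174.2366223   89.44170964] [ 3.13935942 -0.24970723  1.74866277] 13.577949207110626 [-0.09809798  0.33658396 -1.94010937]
```

View pics/w23.png

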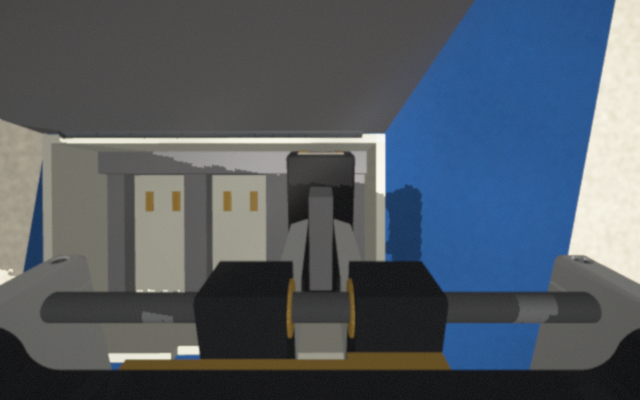

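arm_command:
  deltas:
    - {"xyz": [0,0,-0.01],"turn": [0,0,0]}
    - {"xyz": [0,0,-0.007],"turn": [0,0,0]}
    - {"xyz": [0,0,-0.003],"turn": [0,0,0]}
    - {"xyz": [0,0,-0.002],"turn": [0,0,0]}
    - {"xyz": [0,0,0],"turn": [0,0,0]}
    - {"xyz": [0,0,0],"turn": [0,0,0]}

```text
clock: 31.0
eef_pos: [625.4, 174.1, 66.1]
eef_rot: [3.141, -0.25, 1.748]
wrist_force: [0.1, -0.6, -1.9]
finger_gap: 13.8
```

arm_command:
  deltas:
    - {"xyz": [0,0,-0.001],"turn": [0,0,0]}
    - {"xyz": [0.0005,-0.003,0],"turn": [0,0,0]}
    - {"xyz": [0.0005,-0.003,0],"turn": [0,0,0]}
    - {"xyz": [0.0005,-0.003,0],"turn": [0,0,0]}
    - {"xyz": [0.0005,-0.003,0],"turn": [0,0,0]}
    - {"xyz": [0,0,0],"turn": [0,0,0]}
    - {"xyz": [0,0,0],"turn": [0,0,0]}

```text
clock: 31.88
eef_pos: [627.3, 162.1, 64.9]
eef_rot: [3.141, -0.25, 1.748]
wrist_force: [0.7, 0.2, -1.6]
finger_gap: 13.6
```

```bash
python3 - <<'E'
from h import *
c=snap('wrist','w24'); print(c['s']['eef_pos'],c['s']['eef_rot'],c['s']['finger_gap'],c['s']['wrist_force'],c['s']['moment'])
E
```

```text
[627.31896702 162.12980133  64.90623017] [ 3.14147014 -0.24990386  1.74807682] 13.637631214992178 [ 0.67582822  0.15310561 -1.55806846] [-0.24182774 -0.10865674 -0.0239786 ]
```

View pics/w24.png

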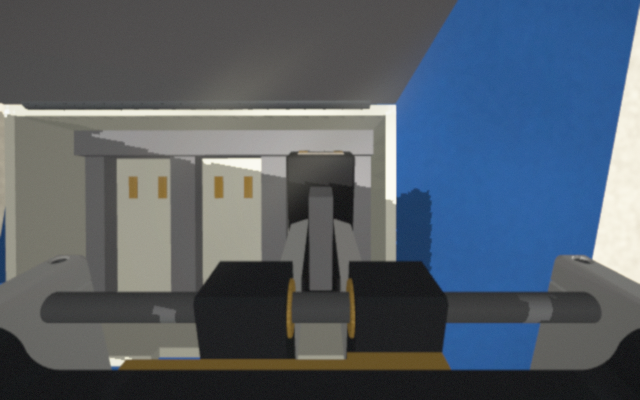

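arm_command:
  deltas:
    - {"xyz": [-0.0005,0.0026,-0.003],"turn": [-0.0492,-0.0088,0]}
    - {"xyz": [-0.0004,0.0024,-0.0032],"turn": [-0.0492,-0.0088,0]}
    - {"xyz": [-0.0004,0.0023,-0.0033],"turn": [-0.0492,-0.0088,0]}
    - {"xyz": [0,0,0],"turn": [0,0,0]}
    - {"xyz": [-0.0004,0.0021,-0.0034],"turn": [-0.0492,-0.0088,0]}
    - {"xyz": [0,0,0],"turn": [0,0,0]}
    - {"xyz": [0,0,0],"turn": [0,0,0]}

```text
clock: 32.8
eef_pos: [628.4, 169.9, 58.8]
eef_rot: [3.134, -0.048, 1.748]
wrist_force: [-14.3, -18.4, 50.4]
finger_gap: 13.9
```

arm_command:
  deltas:
    - {"xyz": [-0.0002,0.001,-0.0018],"turn": [-0.0246,-0.0044,0]}
    - {"xyz": [-0.0002,0.001,-0.0018],"turn": [-0.0246,-0.0044,0]}
    - {"xyz": [0,0,0],"turn": [0,0,0]}
    - {"xyz": [0,0,0],"turn": [0,0,0]}

```text
clock: 33.3
eef_pos: [628.4, 170.7, 58.7]
eef_rot: [3.133, 0.004, 1.747]
wrist_force: [-28.9, -30.9, 80.7]
finger_gap: 13.7
```

```bash
python3 - <<'E'
from h import *
c=snap('wrist','w25'); print(c['s']['eef_pos'],c['s']['eef_rot'],c['s']['finger_gap'],c['s']['wrist_force'],c['s']['moment'])
E
```

```text
[628.39180908 170.66225554  58.68332598] [3.13314678 0.00429437 1.74680316] 13.66417024160824 [-28.86929054 -30.91204638  80.70066683] [-5.39572865  6.03270854 -0.03145222]
```

View pics/w25.png

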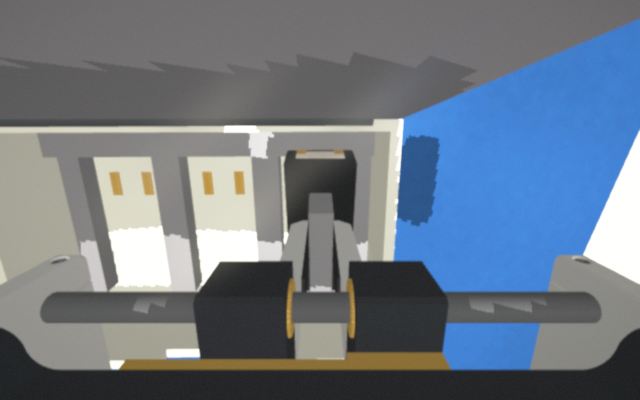

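```bash
python3 - <<'E'
from h import *
np.set_printoptions(precision=1,suppress=True)
c=load('w25')
im=c['color'][110:300,170:410,::-1].astype(float); im=np.clip(255*(im/255)**0.6,0,255).astype(np.uint8)
cv2.imwrite('pics/z25.png',cv2.resize(im,None,fx=3.3,fy=3.1,interpolation=cv2.INTER_CUBIC))
gripx(c,(320,195),(320,289),(320,152),zt=50+38-37.9+0)
E
```

```text
front 26.33993661583438 -> 13.660063384165621 rear -41.439286677497535 -> 21.439286677497535 len 67.77922329333191
body 50.483575585377736 -> 9.516424414622264
```

View pics/z25.png

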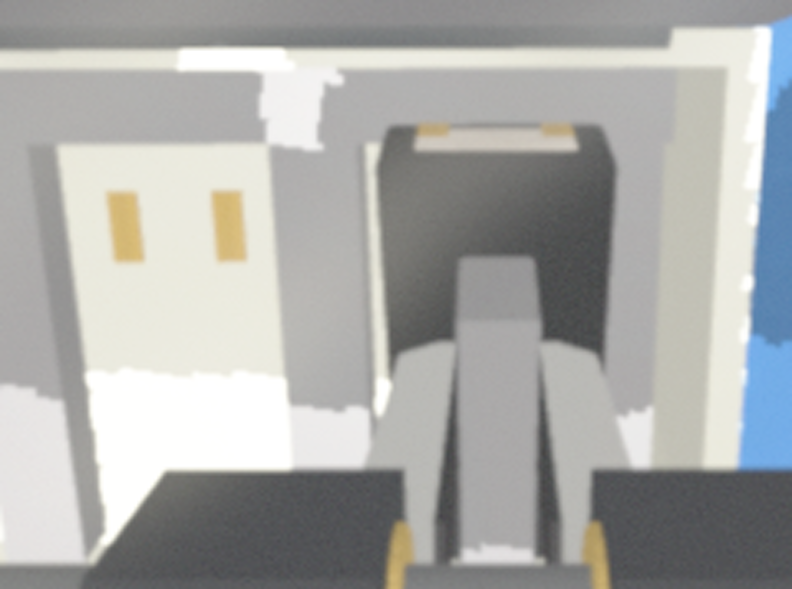

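```bash
python3 - <<'E'
from h import *
np.set_printoptions(precision=1,suppress=True)
c=load('w25')
gripx(c,(320,110+318/3.1),(320,110+548/3.1),(320,110+128/3.1),zt=70.8)
ex=np.array([-.1763,.9843]);ey=np.array([-.9843,-.1763]);c0=np.array([558.1,152.9])
cs=lambda X:np.array([(X[:2]-c0)@ex,(X[:2]-c0)@ey,X[2]])
f=lambda u,v:(170+u/3.3,110+v/3.1)
print('tcp',cs(c['s']['eef_pos']))
print('ledge edge bay1',cs(onz(c,f(165,145),34)),'guide12 L/R top',cs(onz(c,f(280,300),24)),cs(onz(c,f(368,300),24)))
print('outer guide right edge/wall',cs(onz(c,f(655,300),24)), 'case corner TR out',cs(onz(c,f(770,28),75)),'inner wall top', cs(onz(c,f(722,150),75)))
print('pack right',cs(onz(c,f(612,250),44.8)),'left',cs(onz(c,f(383,250),44.8)))
E
```

```text
front 21.587129169344912 -> 18.412870830655088 rear -26.318678811042254 -> 6.318678811042254 len 47.905807980387166
body 53.371710806877445 -> 6.628289193122555
tcp [  5.1 -72.3  58.7]
ledge edge bay1 [53.8 -6.1 34. ] guide12 L/R top [ 15.6 -24.9  24. ] [ 15.5 -44.4  24. ]
outer guide right edge/wall [  15.1 -108.5   24. ] case corner TR out [  78.2 -115.    75. ] inner wall top [  58.1 -108.7   75. ]
pack right [ 32.8 -95.7  44.8] left [ 33.  -50.5  44.8]
```

arm_command:
  deltas:
    - {"xyz": [0,0,0.01],"turn": [0,0,0]}
    - {"xyz": [0,0,0.02],"turn": [0,0,0]}
    - {"xyz": [0,0,0.04],"turn": [0,0,0]}
    - {"xyz": [0,0,0.05],"turn": [0,0,0]}
    - {"xyz": [0,0,0.03],"turn": [0,0,0]}
    - {"xyz": [0,0,0],"turn": [0,0,0]}
    - {"xyz": [0,0,0],"turn": [0,0,0]}

```text
clock: 34.22
eef_pos: [624.6, 173.5, 196.5]
eef_rot: [-3.139, 0.0, 1.748]
wrist_force: [-0.3, 0.2, -3.2]
finger_gap: 13.8
```

```bash
python3 - <<'E'
from h import *
c=snap('wrist','w26'); print(c['s']['eef_pos'],c['s']['eef_rot'],c['s']['finger_gap'],c['s']['wrist_force'],c['s']['moment'])
s=snap('side','s26')
cv2.imwrite('pics/zs26.png',cv2.resize(s['color'][50:230,240:460,::-1],None,fx=3.4,fy=3.3,interpolation=cv2.INTER_CUBIC))
cv2.imwrite('pics/z26.png',cv2.resize(c['color'][110:300,200:440,::-1],None,fx=3.3,fy=3.1,interpolation=cv2.INTER_CUBIC))
E
```

```text
[624.58986385 173.54372302 196.54365913] [-3.13900347e+00  2.45277589e-05  1.74824016e+00] 13.786890252894652 [-0.32485346  0.18424358 -3.2490116 ] [-0.01825058 -0.06837646  0.01285063]
```

View pics/z26.png

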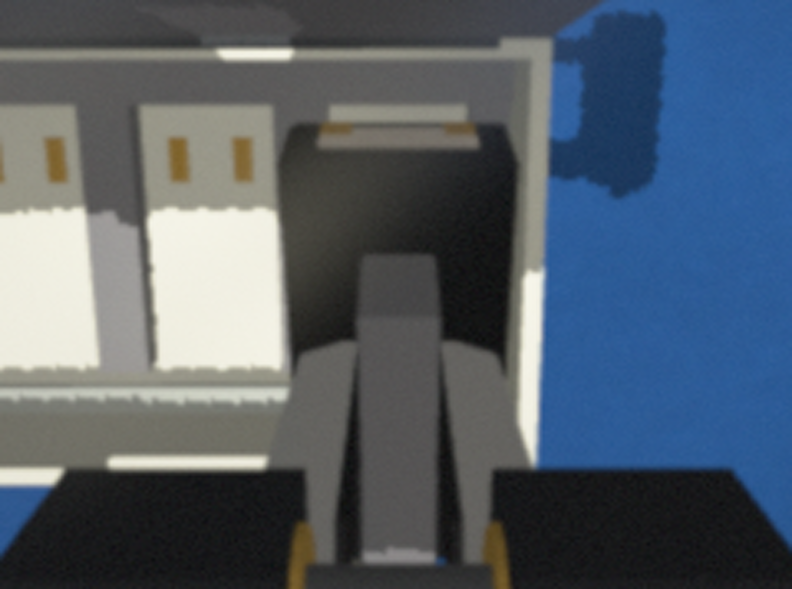

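View pics/zs26.png

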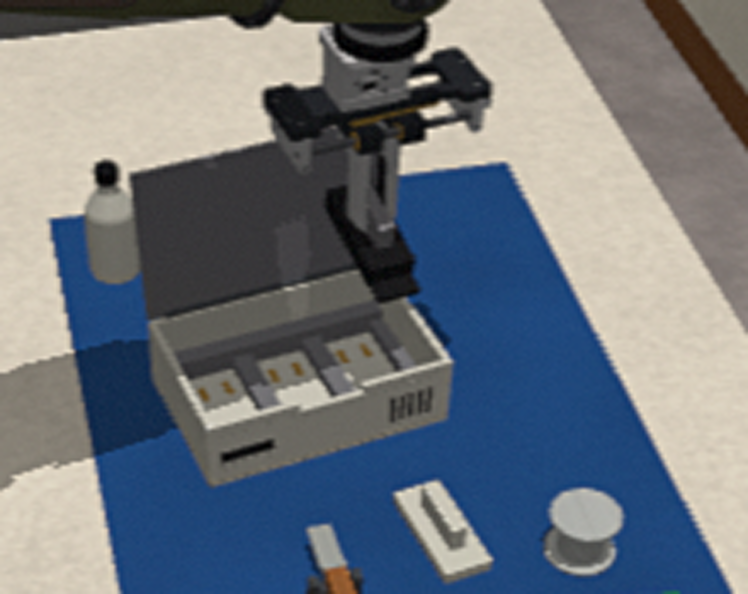

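```bash
cat >> h.py <<'E'
from scipy.optimize import least_squares
def packpose(c,obs,verbose=True):
    """obs: list of ((px,pz),row). returns TCP in pack coords (px0,pz0) and pack tilt beta (tail up +) rel. to gripper"""
    Mi=np.linalg.inv(c['mount'])
    def rows(p):
        x0,z0,b=p; out=[]
        for (px,pz),r in obs:
            dx,dz=px-x0,pz-z0
            X=np.array([dx*np.cos(b)-dz*np.sin(b),0,-(dx*np.sin(b)+dz*np.cos(b)),1])
            q=Mi@X; out.append(c['fy']*q[1]/q[2]+c['cy']-r)
        return out
    s=least_squares(rows,[9,38,0]); 
    if verbose: print('tcp in pack x,z,beta',s.x,'res',s.fun)
    return s.x
E
python3 - <<'E'
from h import *
np.set_printoptions(precision=3,suppress=True)
c=load('w21')
packpose(c,[((40,50),196.6),((-20,50),290),((60,24),155),((40,24),186.6)])
c=load('w26')
packpose(c,[((40,50),110+316/3.1),((-20,50),110+550/3.1),((60,24),110+128/3.1),((40,24),110+255/3.1)])
E
```

```text
tcp in pack x,z,beta [ 9.213 38.99   0.002] res [ 0.013  0.113  0.397 -0.542]
tcp in pack x,z,beta [ 6.963 33.469  0.312] res [ 0.128  1.404  4.267 -6.024]
```

```bash
python3 - <<'E'
from h import *
np.set_printoptions(precision=3,suppress=True)
c=load('w26')
packpose(c,[((40,50),110+316/3.1),((-20,50),110+550/3.1),((60,24),110+150/3.1),((40,24),110+255/3.1)])
E
```

```text
tcp in pack x,z,beta [13.803 40.967  0.26 ] res [ 0.032  0.637  1.991 -2.754]
```

arm_command:
  deltas:
    - {"xyz": [0.001,-0.045,0],"turn": [0,0,0]}
    - {"xyz": [0.001,-0.045,0],"turn": [0,0,0]}
    - {"xyz": [0.001,-0.045,0],"turn": [0,0,0]}
    - {"xyz": [0.001,-0.046,0],"turn": [0,0,0]}
    - {"xyz": [0.001,-0.046,0],"turn": [-0.064,-0.0115,0]}
    - {"xyz": [0,-0.046,0],"turn": [-0.064,-0.0115,0]}
    - {"xyz": [0,-0.046,-0.02],"turn": [-0.064,-0.0115,0]}
    - {"xyz": [0,-0.044,-0.03],"turn": [-0.064,-0.0115,0]}
    - {"xyz": [0,0,-0.04],"turn": [0,0,0]}
    - {"xyz": [0,0,-0.03],"turn": [0,0,0]}
    - {"xyz": [0,0,0],"turn": [0,0,0]}

```text
clock: 35.7
eef_pos: [628.6, -189.1, 75.0]
eef_rot: [-3.136, 0.257, 1.749]
wrist_force: [-0.1, -0.5, -1.7]
finger_gap: 13.7
```

```bash
python3 - <<'E'
from h import *
c=snap('wrist','w27'); print(c['s']['eef_pos'],c['s']['eef_rot'],c['s']['finger_gap'],c['s']['wrist_force'],c['s']['moment'])
s=snap('side','s27')
cv2.imwrite('pics/zs27.png',cv2.resize(s['color'][150:330,240:460,::-1],None,fx=3.4,fy=3.3,interpolation=cv2.INTER_CUBIC))
E
```

```text
[ 628.59239628 -189.08799232   75.02419228] [-3.13614369  0.25739994  1.74936255] 13.677817013681205 [-0.07513607 -0.52273263 -1.6644778 ] [ 0.14815948 -0.0523549  -0.00814576]
```

View pics/w27.png

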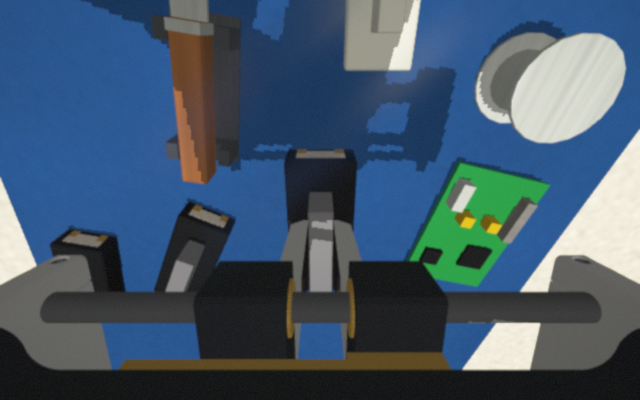

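View pics/zs27.png

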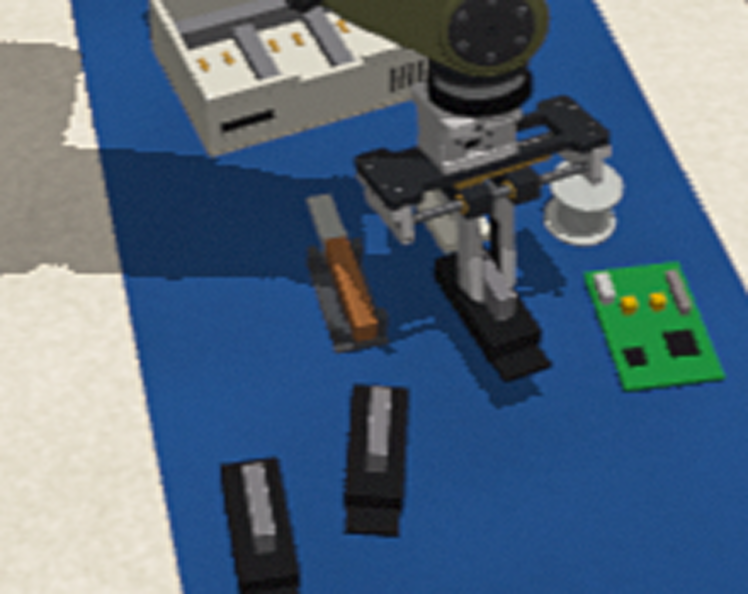

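arm_command:
  deltas:
    - {"xyz": [0,0,-0.02],"turn": [0,0,0]}
    - {"xyz": [0,0,-0.009],"turn": [0,0,0]}
    - {"xyz": [0,0,-0.004],"turn": [0,0,0]}
    - {"xyz": [0,0,0],"turn": [0,0,0]}
    - {"xyz": [0,0,0],"turn": [0,0,0]}

```text
clock: 36.42
eef_pos: [630.4, -189.6, 45.8]
eef_rot: [3.141, 0.26, 1.748]
wrist_force: [0.3, 0.3, -1.1]
finger_gap: 13.8
```

arm_command:
  deltas:
    - {"xyz": [0,0,-0.003],"turn": [0,0,0]}
    - {"xyz": [0,0,-0.002],"turn": [0,0,0]}
    - {"xyz": [0,0,-0.001],"turn": [0,0,0]}
    - {"xyz": [0,0,0],"turn": [0,0,0]}

```text
clock: 36.92
eef_pos: [630.1, -189.5, 39.3]
eef_rot: [-3.142, 0.26, 1.748]
wrist_force: [1.0, 0.8, -2.0]
finger_gap: 13.7
```

arm_command:
  deltas:
    - {"xyz": [0,0,-0.0015],"turn": [0,0,0]}
    - {"xyz": [0,0,0],"turn": [0,0,0]}
    - {"xyz": [0,0,0],"turn": [0,0,0]}

```text
clock: 37.3
eef_pos: [630.3, -189.5, 37.9]
eef_rot: [3.141, 0.26, 1.748]
wrist_force: [0.8, 0.1, -1.8]
finger_gap: 14.5
```

arm_command:
  deltas:
    - {"xyz": [0,0,0],"turn": [0,0,0]}
    - {"xyz": [0,0,0],"turn": [0,0,0]}
    - {"xyz": [0,0,0],"turn": [0,0,0]}
    - {"xyz": [0,0,0.03],"turn": [0,0,0]}
    - {"xyz": [0,0,0.03],"turn": [0.064,0.0115,0]}
    - {"xyz": [0,0,0.02],"turn": [0.064,0.0115,0]}
    - {"xyz": [0,0,0],"turn": [0.064,0.0115,0]}
    - {"xyz": [0,0,0],"turn": [0.064,0.0115,0]}
    - {"xyz": [0,0,0],"turn": [0,0,0]}
    - {"xyz": [0,0,0],"turn": [0,0,0]}
  gripper: 0.6

```text
clock: 38.55
eef_pos: [630.2, -189.4, 117.7]
eef_rot: [-3.141, 0.001, 1.748]
wrist_force: [-0.4, 0.2, 0.8]
finger_gap: 37.6
```

```bash
python3 - <<'E'
from h import *
c=snap('wrist','w28'); print(c['s']['eef_pos'],c['s']['eef_rot'],c['s']['finger_gap'],c['s']['wrist_force'],c['s']['moment'])
cv2.imwrite('pics/z28.png',cv2.resize(c['color'][110:300,200:440,::-1],None,fx=3.3,fy=3.1,interpolation=cv2.INTER_CUBIC))
E
```

```text
[ 630.15876769 -189.35462985  117.73797296] [-3.14128107e+00  1.24112419e-03  1.74815004e+00] 37.64157205137158 [-0.37316924  0.22539639  0.79046306] [-0.0315086  -0.09274301  0.01326695]
```

View pics/z28.png

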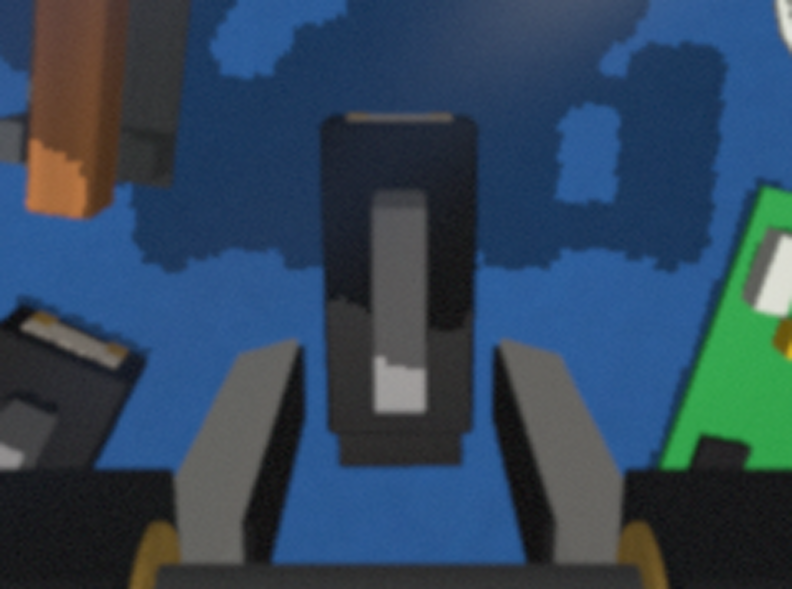

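```bash
python3 - <<'E'
from h import *
np.set_printoptions(precision=2,suppress=True)
c=load('w28')
gripx(c,(321.2,176.8),(321.2,242.9),(321,110+121/3.1))
print(onz(c,(321.2,176.8),50),onz(c,(321.2,242.9),50))
E
```

```text
front 26.160611360083514 -> 13.839388639916486 rear -33.534212255733145 -> 13.534212255733145 len 59.69482361581666
body 46.44248359833431 -> 13.557516401665687
[ 626.68 -163.4    50.  ] [ 637.21 -222.16   50.  ]
```

arm_command:
  deltas:
    - {"xyz": [0.0018,-0.0034,-0.03],"turn": [0,0,0]}
    - {"xyz": [0,0,-0.03],"turn": [0,0,0]}
    - {"xyz": [0,0,-0.014],"turn": [0,0,0]}
    - {"xyz": [0,0,-0.0055],"turn": [0,0,0]}
    - {"xyz": [0,0,0],"turn": [0,0,0]}
    - {"xyz": [0,0,0],"turn": [0,0,0]}

```text
clock: 39.35
eef_pos: [632.5, -193.1, 39.5]
eef_rot: [3.14, 0.001, 1.748]
wrist_force: [0.3, 0.7, -0.1]
finger_gap: 37.5
```

arm_command:
  deltas:
    - {"xyz": [0,0,0],"turn": [0,0,0]}
    - {"xyz": [0,0,0],"turn": [0,0,0]}
    - {"xyz": [0,0,0],"turn": [0,0,0]}
    - {"xyz": [0,0,0],"turn": [0,0,0]}
  gripper: 1.0
  force: 55

```text
clock: 39.85
eef_pos: [632.0, -193.0, 38.6]
eef_rot: [3.142, 0.0, 1.748]
wrist_force: [-1.0, -0.1, 2.8]
finger_gap: 13.5
```

```bash
python3 - <<'E'
from h import *
c=snap('wrist','w29'); print(c['s']['eef_pos'],c['s']['eef_rot'],c['s']['finger_gap'],c['s']['wrist_force'],c['s']['moment'])
cv2.imwrite('pics/z29.png',cv2.resize(c['color'][130:300,230:410,::-1],None,fx=4,fy=3.5,interpolation=cv2.INTER_CUBIC))
E
```

```text
[ 632.02688806 -192.96993881   38.55340528] [3.14153699e+00 7.66168052e-05 1.74796878e+00] 13.471445799517477 [-0.98146109 -0.08848181  2.75761749] [-0.00809608  0.04636277 -0.02389328]
```

View pics/z29.png

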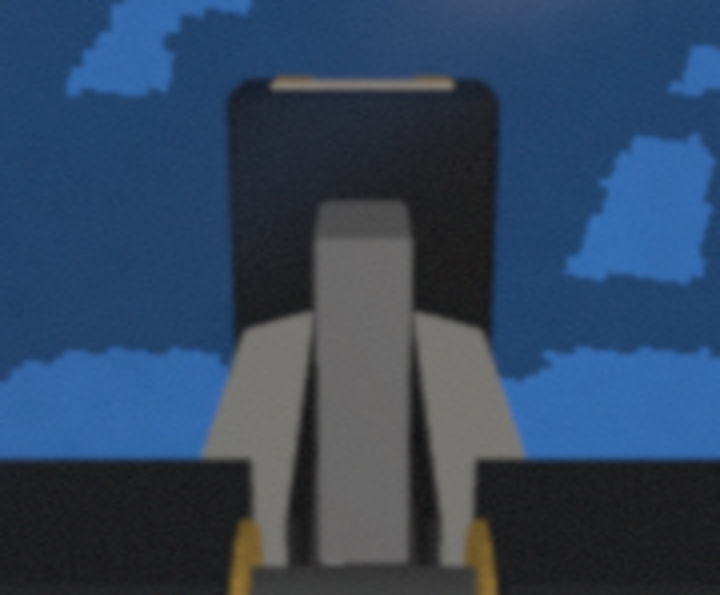

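arm_command:
  deltas:
    - {"xyz": [0,0,0.035],"turn": [0,0,0]}
    - {"xyz": [0,0,0.055],"turn": [0,0,0]}
    - {"xyz": [0,0.02,0.055],"turn": [0,0,0]}
    - {"xyz": [-0.001,0.045,0],"turn": [0,0,0]}
    - {"xyz": [-0.001,0.045,0],"turn": [0,0,0]}
    - {"xyz": [-0.001,0.045,0],"turn": [0,0,0]}
    - {"xyz": [-0.001,0.045,0],"turn": [0,0,0]}
    - {"xyz": [-0.001,0.045,0],"turn": [0.0615,0.011,0]}
    - {"xyz": [0,0.045,0],"turn": [0.0615,0.011,0]}
    - {"xyz": [0,0.045,0],"turn": [0.0615,0.011,0]}
    - {"xyz": [0,0.0234,0],"turn": [0.0615,0.011,0]}
    - {"xyz": [0,0,0],"turn": [0,0,0]}

```text
clock: 41.4
eef_pos: [626.7, 165.9, 182.7]
eef_rot: [-3.141, -0.25, 1.749]
wrist_force: [-0.1, -0.2, -2.4]
finger_gap: 13.6
```

arm_command:
  deltas:
    - {"xyz": [0,0,-0.04],"turn": [0,0,0]}
    - {"xyz": [0,0,-0.035],"turn": [0,0,0]}
    - {"xyz": [0,0,-0.02],"turn": [0,0,0]}
    - {"xyz": [0,0,0],"turn": [0,0,0]}
    - {"xyz": [0,0,0],"turn": [0,0,0]}

```text
clock: 42.02
eef_pos: [627.8, 165.3, 89.9]
eef_rot: [3.139, -0.249, 1.748]
wrist_force: [0.1, 0.2, -0.5]
finger_gap: 13.5
```

```bash
cat >> h.py <<'E'
_ex=np.array([-.1763,.9843]);_ey=np.array([-.9843,-.1763]);_c0=np.array([558.1,152.9])
cs=lambda X:np.array([(X[:2]-_c0)@_ex,(X[:2]-_c0)@_ey,X[2]])
def st():
    s=read_state(); np.set_printoptions(precision=2,suppress=True); print('pos',s['eef_pos'],'case',cs(s['eef_pos']),'rot',s['eef_rot'],'gap',s['finger_gap'],'F',s['wrist_force'],'M',s['moment'])
E
python3 - <<'E'
from h import *
st(); c=snap('wrist','w30')
E
```

```text
pos [627.77 165.32  89.94] case [ -0.06 -70.76  89.94] rot [ 3.14 -0.25  1.75] gap 13.50145969454377 F [ 0.14  0.18 -0.48] M [-0.23 -0.11 -0.  ]
```

View pics/w30.png

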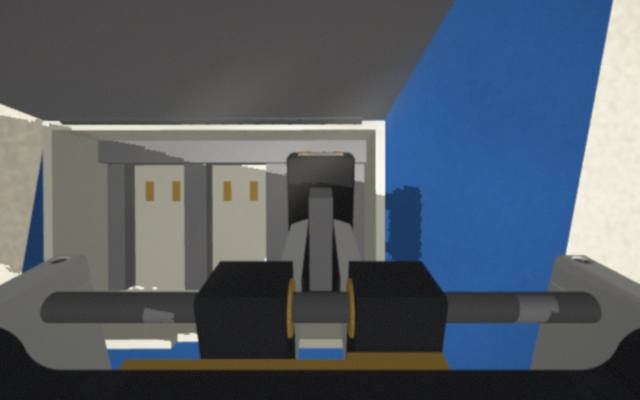

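arm_command:
  deltas:
    - {"xyz": [-0.0007,0,-0.01],"turn": [0,0,0]}
    - {"xyz": [0,0,-0.007],"turn": [0,0,0]}
    - {"xyz": [0,0,-0.004],"turn": [0,0,0]}
    - {"xyz": [0,0,-0.002],"turn": [0,0,0]}
    - {"xyz": [0,0,0],"turn": [0,0,0]}
    - {"xyz": [0,0,0],"turn": [0,0,0]}

```text
clock: 42.82
eef_pos: [626.4, 165.5, 65.6]
eef_rot: [3.141, -0.25, 1.748]
wrist_force: [-0.6, -0.8, -1.7]
finger_gap: 13.8
```

arm_command:
  deltas:
    - {"xyz": [0.0005,-0.003,-0.0003],"turn": [0,0,0]}
    - {"xyz": [0.0006,-0.003,0],"turn": [0,0,0]}
    - {"xyz": [0.0005,-0.003,0],"turn": [0,0,0]}
    - {"xyz": [0.0006,-0.003,0],"turn": [0,0,0]}
    - {"xyz": [0,0,0],"turn": [0,0,0]}
    - {"xyz": [0,0,0],"turn": [0,0,0]}

```text
clock: 43.58
eef_pos: [628.4, 153.9, 65.2]
eef_rot: [3.142, -0.251, 1.748]
wrist_force: [-1.3, 4.7, -0.4]
finger_gap: 13.8
```

```bash
python3 - <<'E'
from h import *
st(); c=snap('side','s31')
cv2.imwrite('pics/zs31.png',cv2.resize(c['color'][90:230,270:400,::-1],None,fx=4.5,fy=4.2,interpolation=cv2.INTER_CUBIC))
E
```

```text
pos [628.45 153.88  65.22] case [-11.44 -69.42  65.22] rot [ 3.14 -0.25  1.75] gap 13.793998168496017 F [-1.34  4.72 -0.43] M [0.83 0.13 0.01]
```

View pics/zs31.png

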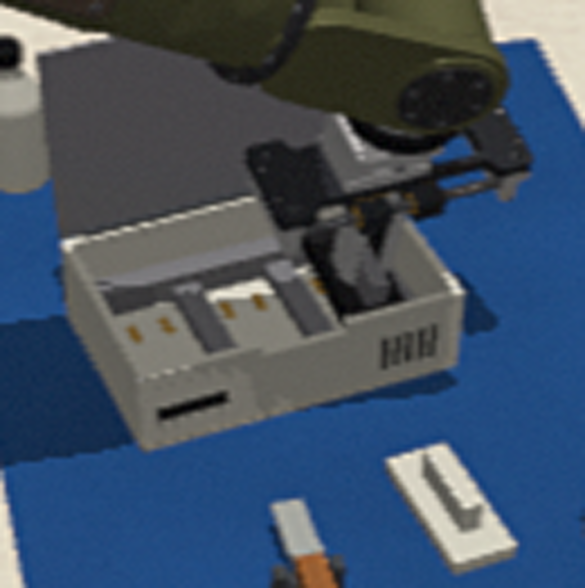

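arm_command:
  deltas:
    - {"xyz": [-0.0002,0.001,0],"turn": [0,0,0]}
    - {"xyz": [-0.0005,0.0026,-0.0031],"turn": [-0.0492,-0.0088,0]}
    - {"xyz": [-0.0004,0.0025,-0.0032],"turn": [-0.0492,-0.0088,0]}
    - {"xyz": [0,0,0],"turn": [0,0,0]}
    - {"xyz": [0,0,0],"turn": [0,0,0]}

```text
clock: 44.25
eef_pos: [627.5, 159.2, 58.8]
eef_rot: [3.141, -0.151, 1.748]
wrist_force: [0.0, -0.8, -2.9]
finger_gap: 13.6
```

arm_command:
  deltas:
    - {"xyz": [-0.0004,0.0023,-0.0033],"turn": [-0.0492,-0.0088,0]}
    - {"xyz": [-0.0004,0.0021,-0.0034],"turn": [-0.0492,-0.0088,0]}
    - {"xyz": [0,0,0],"turn": [0,0,0]}
    - {"xyz": [0,0,0],"turn": [0,0,0]}

```text
clock: 44.75
eef_pos: [626.8, 163.5, 52.2]
eef_rot: [3.142, -0.051, 1.748]
wrist_force: [0.5, -0.4, -2.3]
finger_gap: 13.4
```

arm_command:
  deltas:
    - {"xyz": [-0.0002,0.001,-0.0017],"turn": [-0.0246,-0.0044,0]}
    - {"xyz": [-0.0002,0.001,-0.0017],"turn": [-0.0246,-0.0044,0]}
    - {"xyz": [0,0,0],"turn": [0,0,0]}
    - {"xyz": [0,0,0],"turn": [0,0,0]}

```text
clock: 45.25
eef_pos: [626.1, 166.1, 48.6]
eef_rot: [-3.141, -0.0, 1.748]
wrist_force: [0.4, 0.2, -2.2]
finger_gap: 13.7
```

```bash
python3 - <<'E'
from h import *
st(); c=snap('wrist','w32')
E
```

```text
pos [626.12 166.11  48.6 ] case [  1.01 -69.28  48.6 ] rot [-3.14 -0.    1.75] gap 13.675625243395695 F [ 0.42  0.18 -2.21] M [-0.01 -0.06 -0.05]
```

View pics/w32.png

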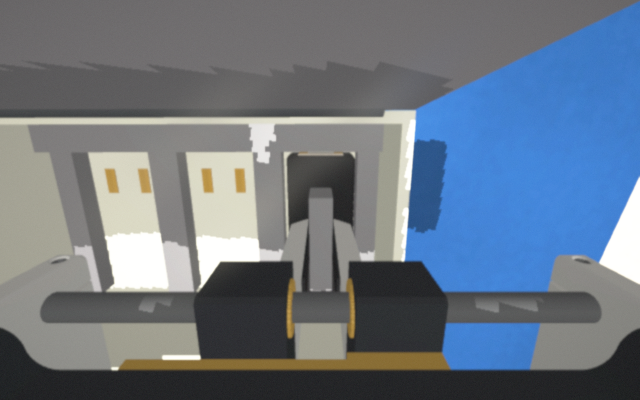

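arm_command:
  deltas:
    - {"xyz": [0,0,-0.001],"turn": [0,0,0]}
    - {"xyz": [0,0,0],"turn": [0,0,0]}

```text
clock: 45.55
eef_pos: [626.3, 166.0, 48.5]
eef_rot: [3.141, -0.0, 1.748]
wrist_force: [-4.3, -1.5, 5.9]
finger_gap: 13.5
```

arm_command:
  deltas:
    - {"xyz": [0,0,0],"turn": [0,0,0]}
    - {"xyz": [0,0,0],"turn": [0,0,0]}
    - {"xyz": [0,0,0],"turn": [0,0,0]}
    - {"xyz": [0,0,0.03],"turn": [0,0,0]}
    - {"xyz": [0,0,0.05],"turn": [0,0,0]}
    - {"xyz": [0,-0.02,0.055],"turn": [0,0,0]}
    - {"xyz": [0,-0.04,0.02],"turn": [0,0,0]}
    - {"xyz": [0,0,0],"turn": [0,0,0]}
  gripper: 0.64

```text
clock: 46.55
eef_pos: [626.9, 104.0, 204.7]
eef_rot: [3.138, 0.0, 1.745]
wrist_force: [0.2, 0.1, 0.2]
finger_gap: 33.9
```

```bash
python3 - <<'E'
from h import *
st(); c=snap('wrist','w33')
E
```

```text
pos [626.89 103.96 204.71] case [-60.3  -59.08 204.71] rot [3.14 0.   1.75] gap 33.91624120258537 F [0.18 0.1  0.23] M [-0.01 -0.05  0.05]
```

View pics/w33.png

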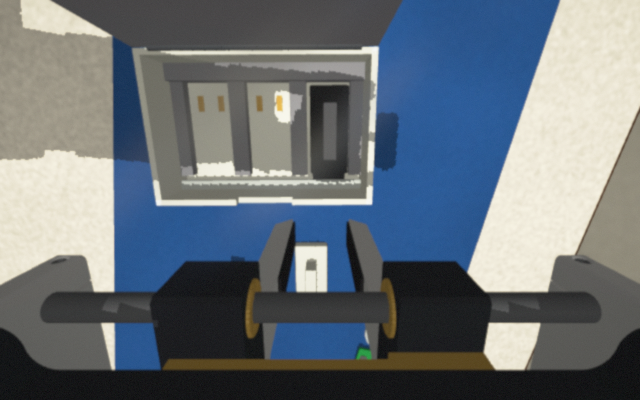

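arm_command:
  deltas:
    - {"xyz": [-0.0115,-0.047,0.012],"turn": [0,0,-0.015]}
    - {"xyz": [-0.0115,-0.047,0.012],"turn": [0,0,-0.015]}
    - {"xyz": [-0.0115,-0.047,0.012],"turn": [0,0,-0.015]}
    - {"xyz": [-0.0115,-0.047,0.012],"turn": [0,0,-0.015]}
    - {"xyz": [-0.0115,-0.047,0.012],"turn": [0,0,-0.015]}
    - {"xyz": [-0.0115,-0.047,0.012],"turn": [0,0,-0.015]}
    - {"xyz": [-0.0115,-0.047,0.012],"turn": [0,0,-0.015]}
    - {"xyz": [-0.0115,-0.047,0.012],"turn": [0,0,-0.015]}
    - {"xyz": [-0.0115,-0.047,0.012],"turn": [0,0,-0.015]}
    - {"xyz": [-0.0115,-0.047,0.012],"turn": [0,0,-0.015]}
    - {"xyz": [0,0,0],"turn": [0,0,0]}
    - {"xyz": [0,0,0],"turn": [0,0,0]}

```text
clock: 48.1
eef_pos: [511.8, -363.0, 321.5]
eef_rot: [-3.14, -0.001, 1.599]
wrist_force: [0.1, -0.5, 0.9]
finger_gap: 33.9
```

```bash
python3 - <<'E'
from h import *
st(); c=snap('wrist','w34')
im=np.clip(255*(c['color'][:200,200:440,::-1]/255.)**0.6,0,255).astype(np.uint8)
cv2.imwrite('pics/z34.png',cv2.resize(im,None,fx=3,fy=3,interpolation=cv2.INTER_CUBIC))
E
```

```text
pos [ 511.76 -363.01  321.47] case [-499.64  136.57  321.47] rot [-3.14 -0.    1.6 ] gap 33.88639755522874 F [ 0.12 -0.54  0.88] M [-0.03 -0.07  0.01]
```

View pics/z34.png

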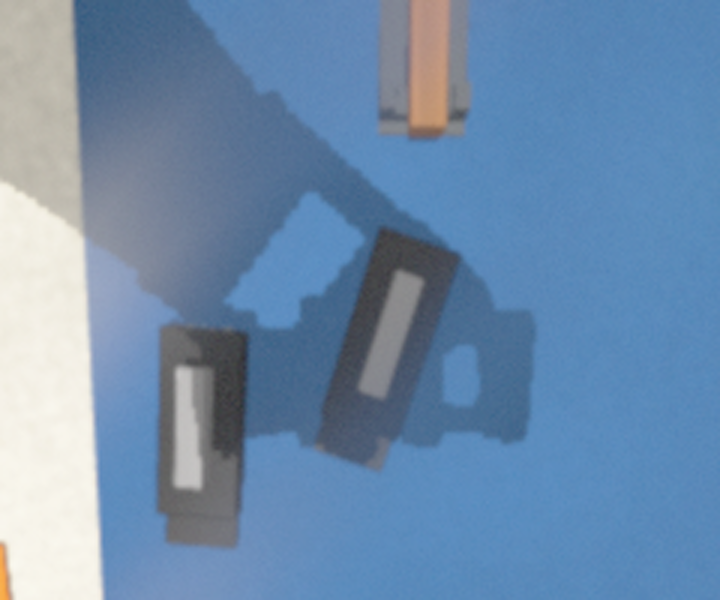

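arm_command:
  deltas:
    - {"xyz": [0.003,0.02,-0.03],"turn": [0,0,-0.08]}
    - {"xyz": [0.003,0.02,-0.035],"turn": [0,0,-0.08]}
    - {"xyz": [0.003,0.022,-0.035],"turn": [0,0,-0.08]}
    - {"xyz": [0.0035,0.0217,-0.035],"turn": [0,0,-0.078]}
    - {"xyz": [0,0,-0.05],"turn": [0,0,0]}
    - {"xyz": [0,0,-0.05],"turn": [0,0,0]}
    - {"xyz": [0,0,-0.03],"turn": [0,0,0]}
    - {"xyz": [0,0,-0.012],"turn": [0,0,0]}
    - {"xyz": [0,0,-0.0055],"turn": [0,0,0]}
    - {"xyz": [0,0,0],"turn": [0,0,0]}
    - {"xyz": [0,0,0],"turn": [0,0,0]}
  gripper: 0.58

```text
clock: 49.52
eef_pos: [524.2, -280.5, 41.3]
eef_rot: [3.14, 0.0, 1.28]
wrist_force: [0.6, -0.7, 0.0]
finger_gap: 39.7
```

```bash
python3 - <<'E'
from h import *
st(); c=snap('wrist','w35')
E
```

```text
pos [ 524.16 -280.54   41.26] case [-420.65  109.82   41.26] rot [3.14 0.   1.28] gap 39.70527731944251 F [ 0.58 -0.67  0.04] M [-0.04 -0.11 -0.03]
```

View pics/w35.png

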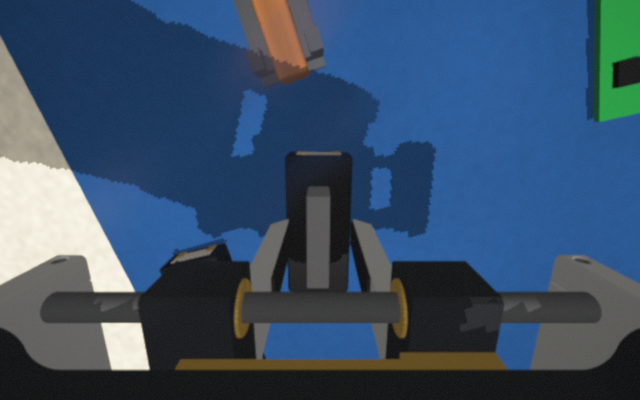

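arm_command:
  deltas:
    - {"xyz": [0,0,-0.0015],"turn": [0,0,0]}
    - {"xyz": [0,0,0],"turn": [0,0,0]}
    - {"xyz": [0,0,0],"turn": [0,0,0]}
    - {"xyz": [0,0,0],"turn": [0,0,0]}
    - {"xyz": [0,0,0],"turn": [0,0,0]}
    - {"xyz": [0,0,0],"turn": [0,0,0]}
  gripper: 1.0
  force: 55

```text
clock: 50.32
eef_pos: [523.7, -280.3, 38.7]
eef_rot: [-3.141, 0.0, 1.28]
wrist_force: [-1.6, -0.1, 1.0]
finger_gap: 13.9
```

```bash
python3 - <<'E'
from h import *
st(); c=snap('wrist','w36')
cv2.imwrite('pics/z36.png',cv2.resize(c['color'][130:300,230:410,::-1],None,fx=4,fy=3.5,interpolation=cv2.INTER_CUBIC))
E
```

```text
pos [ 523.67 -280.34   38.71] case [-420.37  110.27   38.71] rot [-3.14  0.    1.28] gap 13.89225772844017 F [-1.58 -0.06  0.99] M [0.   0.23 0.01]
```

View pics/z36.png

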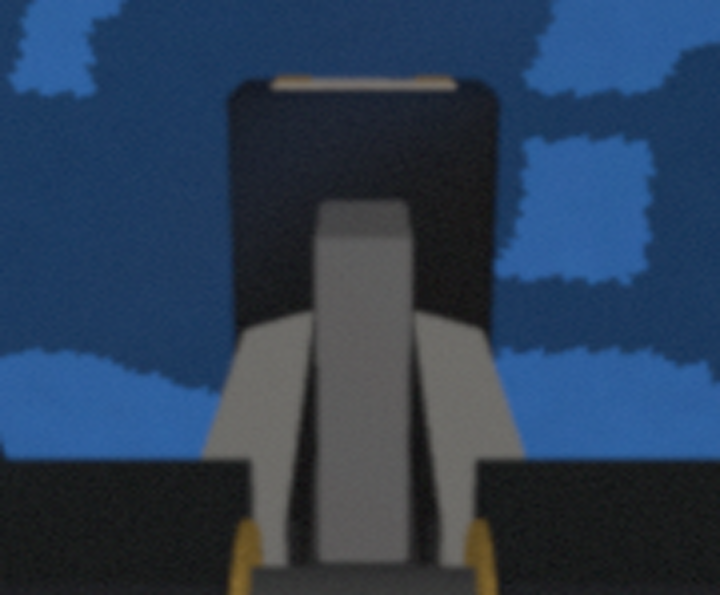

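arm_command:
  deltas:
    - {"xyz": [0,0,0.035],"turn": [0,0,0]}
    - {"xyz": [0,0,0.055],"turn": [0,0,0]}
    - {"xyz": [0,0,0.055],"turn": [0,0,0]}
    - {"xyz": [0.0038,0.044,0],"turn": [0,0,0.052]}
    - {"xyz": [0.0038,0.044,0],"turn": [0,0,0.052]}
    - {"xyz": [0.0038,0.044,0],"turn": [0,0,0.052]}
    - {"xyz": [0.0038,0.044,0],"turn": [0,0,0.052]}
    - {"xyz": [0.0038,0.044,0],"turn": [0,0,0.052]}
    - {"xyz": [0.0038,0.044,0],"turn": [0,0,0.052]}
    - {"xyz": [0.0038,0.044,0],"turn": [0,0,0.052]}
    - {"xyz": [0.0038,0.044,0],"turn": [0,0,0.052]}
    - {"xyz": [0.0038,0.044,0],"turn": [0,0,0.052]}

```text
clock: 51.88
eef_pos: [557.8, 117.2, 183.4]
eef_rot: [-3.141, -0.0, 1.75]
wrist_force: [0.9, -0.2, -2.2]
finger_gap: 13.3
```

arm_command:
  deltas:
    - {"xyz": [0,0.02,0],"turn": [0.0615,0.011,0]}
    - {"xyz": [0,0.0175,0],"turn": [0.0615,0.011,0]}
    - {"xyz": [0,0,0],"turn": [0.0615,0.011,0]}
    - {"xyz": [0,0,0],"turn": [0.0615,0.011,0]}
    - {"xyz": [0,0,-0.04],"turn": [0,0,0]}
    - {"xyz": [0,0,-0.035],"turn": [0,0,0]}
    - {"xyz": [0,0,-0.018],"turn": [0,0,0]}
    - {"xyz": [0,0,0],"turn": [0,0,0]}
    - {"xyz": [0,0,0],"turn": [0,0,0]}

```text
clock: 53.0
eef_pos: [558.6, 153.3, 92.0]
eef_rot: [3.14, -0.25, 1.749]
wrist_force: [-0.2, -0.5, -2.6]
finger_gap: 13.9
```

```bash
python3 - <<'E'
from h import *
st(); c=snap('wrist','w37')
E
```

```text
pos [558.59 153.33  92.03] case [ 0.34 -0.55 92.03] rot [ 3.14 -0.25  1.75] gap 13.941179639345485 F [-0.23 -0.49 -2.6 ] M [-0.2  -0.12  0.04]
```

View pics/w37.png

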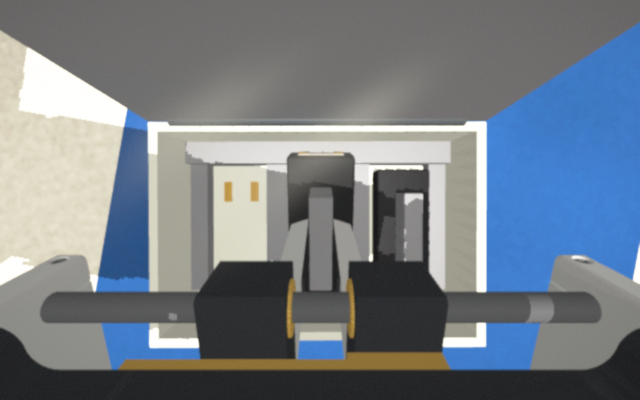

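arm_command:
  deltas:
    - {"xyz": [-0.0003,0,-0.01],"turn": [0,0,0]}
    - {"xyz": [0,0,-0.008],"turn": [0,0,0]}
    - {"xyz": [0,0,-0.005],"turn": [0,0,0]}
    - {"xyz": [0,0,-0.002],"turn": [0,0,0]}
    - {"xyz": [0,0,0],"turn": [0,0,0]}
    - {"xyz": [0,0,0],"turn": [0,0,0]}

```text
clock: 53.8
eef_pos: [557.7, 153.2, 65.9]
eef_rot: [3.141, -0.25, 1.748]
wrist_force: [-0.0, 0.2, -1.4]
finger_gap: 13.4
```

```bash
python3 -c "
from h import *
st()"
```

```text
pos [557.74 153.18  65.91] case [ 0.34  0.31 65.91] rot [ 3.14 -0.25  1.75] gap 13.439279359917613 F [-0.03  0.21 -1.38] M [-0.25 -0.16  0.03]
```

Slide tongue under the lip (11 mm), and 0.6 mm down.

arm_command:
  deltas:
    - {"xyz": [0.0005,-0.003,-0.0006],"turn": [0,0,0]}
    - {"xyz": [0.0005,-0.003,0],"turn": [0,0,0]}
    - {"xyz": [0.0005,-0.003,0],"turn": [0,0,0]}
    - {"xyz": [0.0004,-0.0022,0],"turn": [0,0,0]}
    - {"xyz": [0,0,0],"turn": [0,0,0]}
    - {"xyz": [0,0,0],"turn": [0,0,0]}

```text
clock: 54.55
eef_pos: [559.5, 142.0, 65.1]
eef_rot: [3.142, -0.25, 1.748]
wrist_force: [0.2, -0.5, -2.1]
finger_gap: 13.5
```

arm_command:
  deltas:
    - {"xyz": [-0.0005,0.0026,-0.003],"turn": [-0.0492,-0.0088,0]}
    - {"xyz": [-0.0004,0.0025,-0.0031],"turn": [-0.0492,-0.0088,0]}
    - {"xyz": [0,0,0],"turn": [0,0,0]}
    - {"xyz": [0,0,0],"turn": [0,0,0]}

```text
clock: 55.05
eef_pos: [558.6, 147.0, 59.0]
eef_rot: [-3.142, -0.151, 1.748]
wrist_force: [-0.3, -0.5, -2.3]
finger_gap: 13.7
```

arm_command:
  deltas:
    - {"xyz": [-0.0004,0.0023,-0.0033],"turn": [-0.0492,-0.0088,0]}
    - {"xyz": [-0.0004,0.0021,-0.0034],"turn": [-0.0492,-0.0088,0]}
    - {"xyz": [0,0,0],"turn": [0,0,0]}
    - {"xyz": [-0.0002,0.001,-0.0017],"turn": [-0.0246,-0.0044,0]}
    - {"xyz": [-0.0002,0.001,-0.0017],"turn": [-0.0246,-0.0044,0]}
    - {"xyz": [0,0,0],"turn": [0,0,0]}
    - {"xyz": [0,0,0],"turn": [0,0,0]}

```text
clock: 55.92
eef_pos: [557.4, 153.5, 48.8]
eef_rot: [-3.141, -0.0, 1.748]
wrist_force: [-0.3, -0.5, -1.3]
finger_gap: 13.8
```

arm_command:
  deltas:
    - {"xyz": [0,0,-0.0012],"turn": [0,0,0]}
    - {"xyz": [0,0,0],"turn": [0,0,0]}

```text
clock: 56.18
eef_pos: [557.5, 153.5, 48.7]
eef_rot: [3.141, -0.0, 1.748]
wrist_force: [-5.4, -0.0, 9.6]
finger_gap: 13.7
```

arm_command:
  deltas:
    - {"xyz": [0,0,0],"turn": [0,0,0]}
    - {"xyz": [0,0,0],"turn": [0,0,0]}
    - {"xyz": [0,0,0],"turn": [0,0,0]}
    - {"xyz": [0,0,0.03],"turn": [0,0,0]}
    - {"xyz": [0,0,0.05],"turn": [0,0,0]}
    - {"xyz": [0,-0.02,0.055],"turn": [0,0,0]}
    - {"xyz": [0,-0.04,0.02],"turn": [0,0,0]}
    - {"xyz": [0,0,0],"turn": [0,0,0]}
  gripper: 0.64

```text
clock: 57.18
eef_pos: [558.0, 91.8, 204.4]
eef_rot: [3.139, 0.0, 1.746]
wrist_force: [0.2, -0.6, 0.4]
finger_gap: 33.7
```

```bash
python3 - <<'E'
from h import *
st(); c=snap('wrist','w38')
E
```

```text
pos [558.04  91.79 204.39] case [-60.14  10.83 204.39] rot [3.14 0.   1.75] gap 33.7178188062957 F [ 0.18 -0.64  0.38] M [-0.   -0.12  0.08]
```

View pics/w38.png

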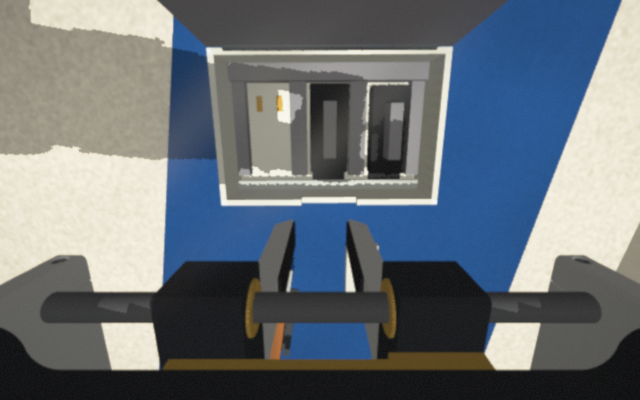

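arm_command:
  deltas:
    - {"xyz": [-0.006,-0.047,0.012],"turn": [0,0,-0.016]}
    - {"xyz": [-0.006,-0.047,0.012],"turn": [0,0,-0.016]}
    - {"xyz": [-0.006,-0.047,0.012],"turn": [0,0,-0.016]}
    - {"xyz": [-0.006,-0.047,0.012],"turn": [0,0,-0.016]}
    - {"xyz": [-0.006,-0.047,0.012],"turn": [0,0,-0.016]}
    - {"xyz": [-0.006,-0.047,0.012],"turn": [0,0,-0.016]}
    - {"xyz": [-0.006,-0.047,0.012],"turn": [0,0,-0.016]}
    - {"xyz": [-0.006,-0.047,0.012],"turn": [0,0,-0.016]}
    - {"xyz": [-0.006,-0.047,0.012],"turn": [0,0,-0.016]}
    - {"xyz": [-0.006,-0.03,0.012],"turn": [0,0,-0.016]}
    - {"xyz": [0,0,0],"turn": [0,0,0]}
    - {"xyz": [0,0,0],"turn": [0,0,0]}

```text
clock: 58.72
eef_pos: [498.0, -358.3, 321.4]
eef_rot: [-3.14, -0.001, 1.589]
wrist_force: [0.0, 0.4, 0.5]
finger_gap: 33.8
```

```bash
python3 - <<'E'
from h import *
st(); c=snap('wrist','w39')
im=np.clip(255*(c['color'][:200,180:420,::-1]/255.)**0.6,0,255).astype(np.uint8)
cv2.imwrite('pics/z39.png',cv2.resize(im,None,fx=3,fy=3,interpolation=cv2.INTER_CUBIC))
E
```

```text
pos [ 497.99 -358.26  321.38] case [-492.54  149.28  321.38] rot [-3.14 -0.    1.59] gap 33.804986451549375 F [0.01 0.39 0.48] M [-0.02 -0.07 -0.03]
```

View pics/z39.png

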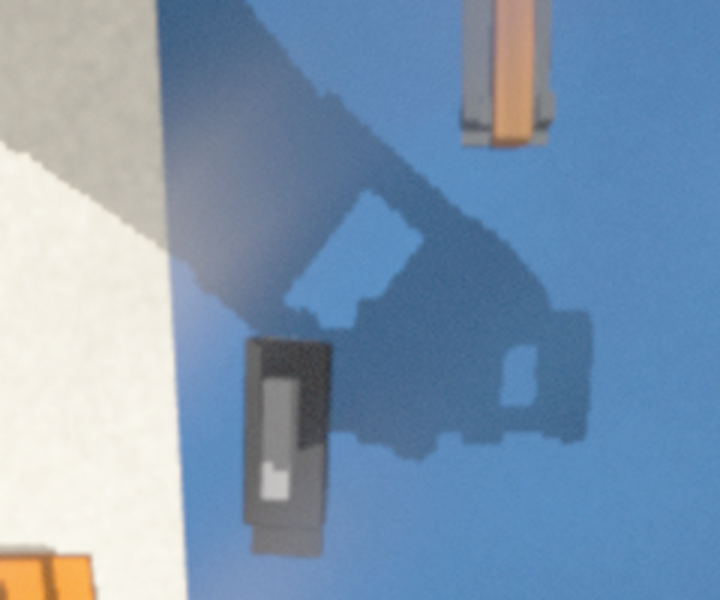

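```bash
python3 - <<'E'
from h import *
c=load('w39')
u=onz(c,(180+277/3,126),50);v=onz(c,(180+275/3,166.3),50);d=u-v
print((u+v)/2,np.arctan2(d[1],d[0]),np.linalg.norm(d))
E
```

```text
[ 424.88714847 -327.02007811   50.        ] 1.529380741265929 60.46857829664433
```

arm_command:
  deltas:
    - {"xyz": [-0.018,0.008,-0.03],"turn": [0,0,-0.0145]}
    - {"xyz": [-0.018,0.008,-0.035],"turn": [0,0,-0.0145]}
    - {"xyz": [-0.018,0.008,-0.035],"turn": [0,0,-0.0145]}
    - {"xyz": [-0.019,0.007,-0.035],"turn": [0,0,-0.0145]}
    - {"xyz": [0,0,-0.05],"turn": [0,0,0]}
    - {"xyz": [0,0,-0.05],"turn": [0,0,0]}
    - {"xyz": [0,0,-0.03],"turn": [0,0,0]}
    - {"xyz": [0,0,-0.012],"turn": [0,0,0]}
    - {"xyz": [0,0,-0.005],"turn": [0,0,0]}
    - {"xyz": [0,0,0],"turn": [0,0,0]}
    - {"xyz": [0,0,0],"turn": [0,0,0]}
  gripper: 0.58

```text
clock: 60.15
eef_pos: [424.8, -328.8, 41.7]
eef_rot: [3.14, 0.001, 1.53]
wrist_force: [-0.5, 0.5, 0.5]
finger_gap: 39.3
```

```bash
python3 - <<'E'
from h import *
st(); c=snap('wrist','w40')
E
```

```text
pos [ 424.81 -328.79   41.67] case [-450.63  216.11   41.67] rot [3.14 0.   1.53] gap 39.274679826166185 F [-0.51  0.54  0.5 ] M [-0.04 -0.06 -0.02]
```

View pics/w40.png

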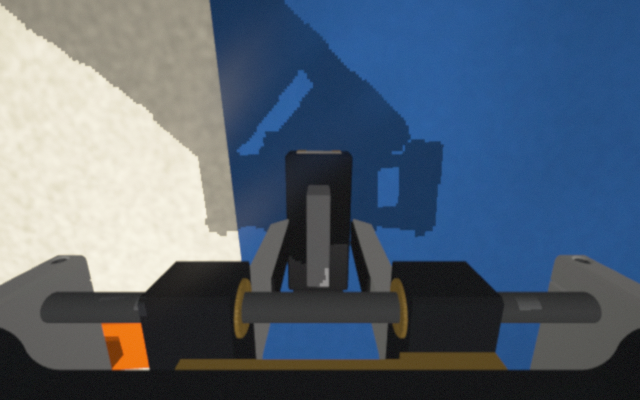

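arm_command:
  deltas:
    - {"xyz": [0,0.001,-0.002],"turn": [0,0,0]}
    - {"xyz": [0,0,0],"turn": [0,0,0]}
    - {"xyz": [0,0,0],"turn": [0,0,0]}
    - {"xyz": [0,0,0],"turn": [0,0,0]}
    - {"xyz": [0,0,0],"turn": [0,0,0]}
    - {"xyz": [0,0,0],"turn": [0,0,0]}
  gripper: 1.0
  force: 55

```text
clock: 60.95
eef_pos: [424.4, -327.5, 38.7]
eef_rot: [-3.141, -0.0, 1.53]
wrist_force: [-1.0, 0.9, 1.6]
finger_gap: 13.4
```

```bash
python3 - <<'E'
from h import *
st(); c=snap('wrist','w41')
cv2.imwrite('pics/z41.png',cv2.resize(c['color'][130:300,230:410,::-1],None,fx=4,fy=3.5,interpolation=cv2.INTER_CUBIC))
E
```

```text
pos [ 424.37 -327.55   38.7 ] case [-449.33  216.34   38.7 ] rot [-3.14 -0.    1.53] gap 13.358324942940957 F [-0.99  0.86  1.61] M [0.06 0.23 0.01]
```

View pics/z41.png

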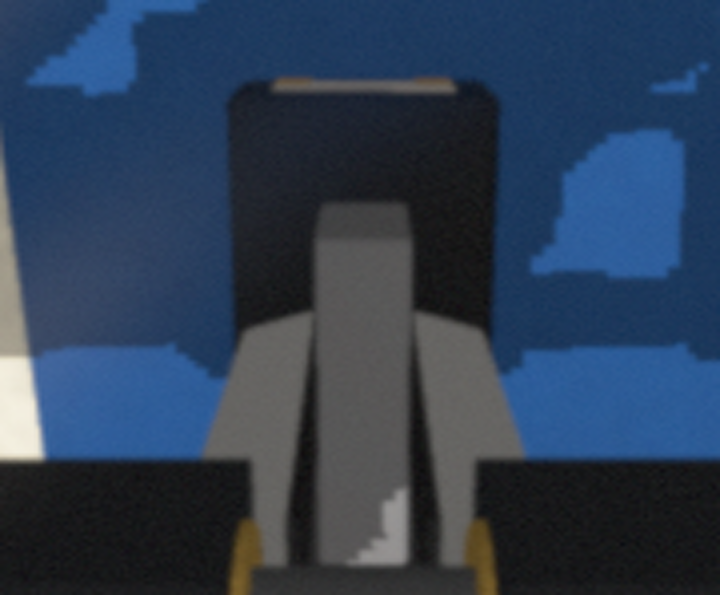

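arm_command:
  deltas:
    - {"xyz": [0,0,0.035],"turn": [0,0,0]}
    - {"xyz": [0,0,0.055],"turn": [0,0,0]}
    - {"xyz": [0,0,0.055],"turn": [0,0,0]}
    - {"xyz": [0.0072,0.047,0],"turn": [0,0,0.0242]}
    - {"xyz": [0.0072,0.047,0],"turn": [0,0,0.0242]}
    - {"xyz": [0.0072,0.047,0],"turn": [0,0,0.0242]}
    - {"xyz": [0.0072,0.047,0],"turn": [0,0,0.0242]}
    - {"xyz": [0.0072,0.047,0],"turn": [0,0,0.0242]}
    - {"xyz": [0.0072,0.047,0],"turn": [0,0,0.0242]}
    - {"xyz": [0.0072,0.047,0],"turn": [0,0,0.0242]}
    - {"xyz": [0.0072,0.047,0],"turn": [0,0,0.0242]}
    - {"xyz": [0.007,0.047,0],"turn": [0,0,0.0242]}

```text
clock: 62.5
eef_pos: [488.9, 97.1, 183.5]
eef_rot: [-3.141, -0.0, 1.749]
wrist_force: [1.1, -1.1, -3.4]
finger_gap: 13.6
```

arm_command:
  deltas:
    - {"xyz": [0,0.023,0],"turn": [0.0615,0.011,0]}
    - {"xyz": [0,0.023,0],"turn": [0.0615,0.011,0]}
    - {"xyz": [0,0,0],"turn": [0.0615,0.011,0]}
    - {"xyz": [0,0,0],"turn": [0.0615,0.011,0]}
    - {"xyz": [0,0,-0.04],"turn": [0,0,0]}
    - {"xyz": [0,0,-0.035],"turn": [0,0,0]}
    - {"xyz": [0,0,-0.018],"turn": [0,0,0]}
    - {"xyz": [0,0,0],"turn": [0,0,0]}
    - {"xyz": [0,0,0],"turn": [0,0,0]}

```text
clock: 63.62
eef_pos: [489.4, 141.5, 91.5]
eef_rot: [3.141, -0.25, 1.748]
wrist_force: [0.5, 0.6, -2.8]
finger_gap: 13.6
```

```bash
python3 - <<'E'
from h import *
st(); c=snap('wrist','w42')
E
```

```text
pos [489.41 141.53  91.46] case [ 0.92 69.62 91.46] rot [ 3.14 -0.25  1.75] gap 13.621475166021925 F [ 0.52  0.58 -2.83] M [-0.24 -0.1  -0.02]
```

View pics/w42.png

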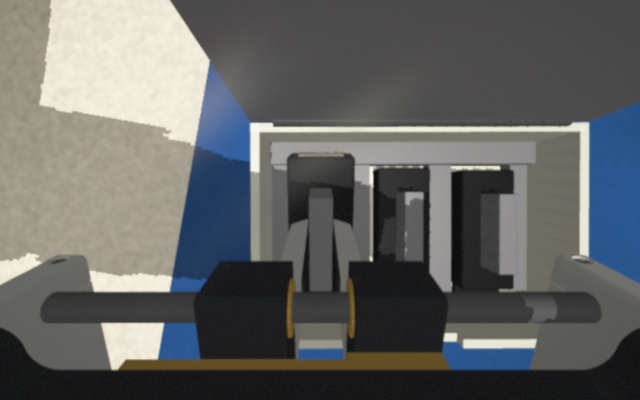

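arm_command:
  deltas:
    - {"xyz": [0,0,-0.01],"turn": [0,0,0]}
    - {"xyz": [0,0,-0.008],"turn": [0,0,0]}
    - {"xyz": [0,0,-0.005],"turn": [0,0,0]}
    - {"xyz": [0,0,-0.002],"turn": [0,0,0]}
    - {"xyz": [0,0,0],"turn": [0,0,0]}
    - {"xyz": [0,0,0],"turn": [0,0,0]}

```text
clock: 64.42
eef_pos: [489.1, 141.5, 65.9]
eef_rot: [3.141, -0.25, 1.748]
wrist_force: [-0.3, 0.5, -1.5]
finger_gap: 13.7
```

```bash
python3 -c "
from h import *
st()"
```

```text
pos [489.15 141.48  65.89] case [ 0.92 69.88 65.89] rot [ 3.14 -0.25  1.75] gap 13.709992271389696 F [-0.29  0.47 -1.52] M [-0.3  -0.09 -0.01]
```

arm_command:
  deltas:
    - {"xyz": [0.0005,-0.003,-0.0006],"turn": [0,0,0]}
    - {"xyz": [0.0005,-0.003,0],"turn": [0,0,0]}
    - {"xyz": [0.0005,-0.003,0],"turn": [0,0,0]}
    - {"xyz": [0.0004,-0.0022,0],"turn": [0,0,0]}
    - {"xyz": [0,0,0],"turn": [0,0,0]}
    - {"xyz": [0,0,0],"turn": [0,0,0]}

```text
clock: 65.18
eef_pos: [490.9, 130.3, 65.1]
eef_rot: [-3.142, -0.25, 1.748]
wrist_force: [0.7, -0.7, -2.8]
finger_gap: 13.3
```

arm_command:
  deltas:
    - {"xyz": [-0.0005,0.0026,-0.003],"turn": [-0.0492,-0.0088,0]}
    - {"xyz": [-0.0004,0.0025,-0.0031],"turn": [-0.0492,-0.0088,0]}
    - {"xyz": [0,0,0],"turn": [0,0,0]}
    - {"xyz": [0,0,0],"turn": [0,0,0]}

```text
clock: 65.68
eef_pos: [490.0, 135.4, 59.1]
eef_rot: [-3.142, -0.151, 1.748]
wrist_force: [0.9, 0.0, -1.9]
finger_gap: 13.5
```

arm_command:
  deltas:
    - {"xyz": [-0.0004,0.0023,-0.0033],"turn": [-0.0492,-0.0088,0]}
    - {"xyz": [-0.0004,0.0021,-0.0034],"turn": [-0.0492,-0.0088,0]}
    - {"xyz": [0,0,0],"turn": [0,0,0]}
    - {"xyz": [-0.0002,0.001,-0.0017],"turn": [-0.0246,-0.0044,0]}
    - {"xyz": [-0.0002,0.001,-0.0017],"turn": [-0.0246,-0.0044,0]}
    - {"xyz": [0,0,0],"turn": [0,0,0]}
    - {"xyz": [0,0,0],"turn": [0,0,0]}

```text
clock: 66.55
eef_pos: [488.8, 141.8, 48.8]
eef_rot: [-3.141, -0.0, 1.748]
wrist_force: [0.3, -0.4, -2.1]
finger_gap: 13.8
```

arm_command:
  deltas:
    - {"xyz": [0,0,-0.0012],"turn": [0,0,0]}
    - {"xyz": [0,0,0],"turn": [0,0,0]}

```text
clock: 66.8
eef_pos: [488.9, 141.8, 48.7]
eef_rot: [3.141, -0.0, 1.748]
wrist_force: [-7.4, -0.3, 13.3]
finger_gap: 13.3
```

arm_command:
  deltas:
    - {"xyz": [0,0,0],"turn": [0,0,0]}
    - {"xyz": [0,0,0],"turn": [0,0,0]}
    - {"xyz": [0,0,0],"turn": [0,0,0]}
    - {"xyz": [0,0,0.03],"turn": [0,0,0]}
    - {"xyz": [0,0,0.05],"turn": [0,0,0]}
    - {"xyz": [0.01,-0.03,0.055],"turn": [0,0,0]}
    - {"xyz": [0.03,-0.03,0.03],"turn": [0,0,0]}
    - {"xyz": [0.03,0,0.02],"turn": [0,0,0]}
    - {"xyz": [0,0,0],"turn": [0,0,0]}
    - {"xyz": [0,0,0],"turn": [0,0,0]}
  gripper: 0.64

```text
clock: 68.05
eef_pos: [557.9, 82.4, 230.8]
eef_rot: [-3.14, -0.0, 1.748]
wrist_force: [-0.8, 0.5, -0.4]
finger_gap: 33.5
```

```bash
python3 - <<'E'
from h import *
st(); c=snap('wrist','w43')
im=np.clip(255*(c['color'][20:220,190:470,::-1]/255.)**0.6,0,255).astype(np.uint8)
cv2.imwrite('pics/z43.png',cv2.resize(im,None,fx=2.8,fy=2.8,interpolation=cv2.INTER_CUBIC))
c=snap('side','s43')
cv2.imwrite('pics/zs43.png',cv2.resize(c['color'][50:340,240:460,::-1],None,fx=2.3,fy=2,interpolation=cv2.INTER_CUBIC))
E
```

```text
pos [557.86  82.37 230.79] case [-69.38  12.67 230.79] rot [-3.14 -0.    1.75] gap 33.53113642448074 F [-0.76  0.46 -0.4 ] M [-0.03 -0.07 -0.01]
```

View pics/z43.png

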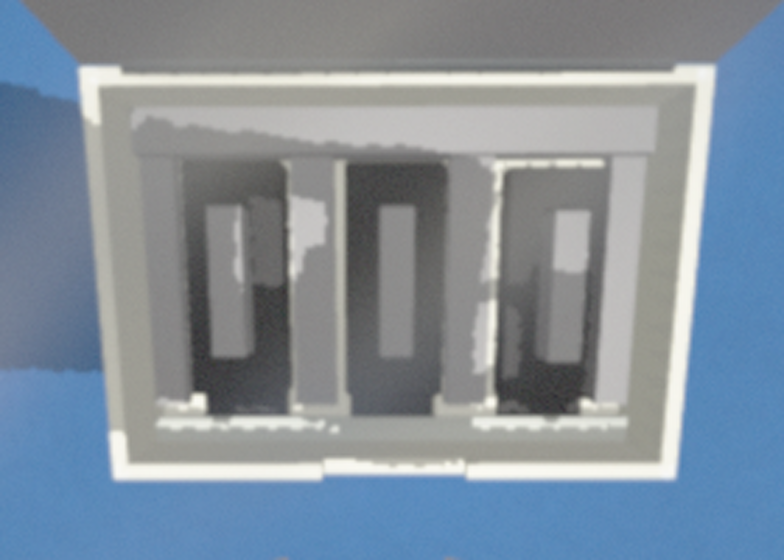

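View pics/zs43.png

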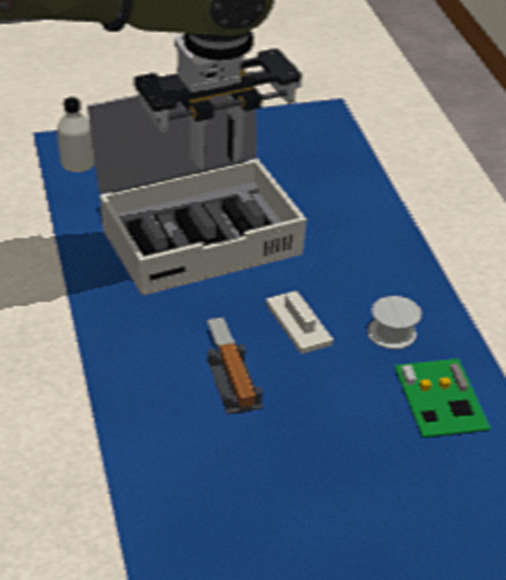

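arm_command:
  deltas:
    - {"xyz": [0,0,0.05],"turn": [0,0,0]}
    - {"xyz": [0,0.01,0.05],"turn": [0,0,0]}
    - {"xyz": [-0.003,0.045,0.005],"turn": [0,0,0]}
    - {"xyz": [-0.005,0.045,0],"turn": [0,0,0]}
    - {"xyz": [-0.005,0.045,0],"turn": [0,0,0]}
    - {"xyz": [-0.005,0.045,0],"turn": [0,0,0]}
    - {"xyz": [-0.005,0.0087,0],"turn": [0,0,0]}
    - {"xyz": [0,0,0],"turn": [0,0,0]}
    - {"xyz": [0,0,0],"turn": [0,0,0]}
  gripper: 1.0
  force: 20

```text
clock: 69.28
eef_pos: [535.9, 279.8, 337.0]
eef_rot: [3.141, 0.0, 1.747]
wrist_force: [0.1, 0.1, 0.4]
finger_gap: 0.5
```

```bash
python3 - <<'E'
from h import *
st(); c=snap('side','s44')
cv2.imwrite('pics/zs44.png',cv2.resize(c['color'][0:240,200:460,::-1],None,fx=2.6,fy=2.5,interpolation=cv2.INTER_CUBIC))
c=snap('wrist','w44')
H=lambda r,t:(77.5-r*np.cos(t)+5*np.sin(t),75+r*np.sin(t)+5*np.cos(t))
k=[(122,212),(110,212),(98,213),(85,214)]+[H(140,t) for t in (1.5,1.4,1.3,1.2,1.1,1.0,.9,.8,.7,.6,.5,.4,.3,.2,.1,.05,0)]
for a,b in zip(k,k[1:]):
    d=b[0]-a[0]; print('[%.4f, %.4f, %.4f]'%(-.1763*d/1e3,.9843*d/1e3,(b[1]-a[1])/1e3),'TCP',np.round((b[0]+8,b[1]+11),1))
E
```

```text
pos [535.85 279.82 336.99] case [128.85  -0.48 336.99] rot [3.14 0.   1.75] gap 0.4638755480725556 F [0.07 0.11 0.44] M [-0.04 -0.12  0.06]
[0.0021, -0.0118, 0.0000] TCP [118 223]
[0.0021, -0.0118, 0.0010] TCP [106 224]
[0.0023, -0.0128, 0.0010] TCP [ 93 225]
[0.0022, -0.0122, 0.0010] TCP [ 80.6 226. ]
[0.0025, -0.0137, -0.0012] TCP [ 66.6 224.8]
[0.0024, -0.0135, -0.0026] TCP [ 52.9 222.2]
[0.0024, -0.0132, -0.0039] TCP [ 39.4 218.3]
[0.0023, -0.0128, -0.0053] TCP [ 26.5 213. ]
[0.0022, -0.0122, -0.0065] TCP [ 14.1 206.5]
[0.0021, -0.0115, -0.0077] TCP [  2.4 198.8]
[0.0019, -0.0107, -0.0089] TCP [ -8.5 189.9]
[0.0017, -0.0097, -0.0099] TCP [-18.4 180. ]
[0.0016, -0.0087, -0.0108] TCP [-27.2 169.2]
[0.0014, -0.0076, -0.0117] TCP [-35.  157.5]
[0.0012, -0.0064, -0.0124] TCP [-41.5 145.1]
[0.0009, -0.0052, -0.0130] TCP [-46.8 132.1]
[0.0007, -0.0039, -0.0134] TCP [-50.7 118.7]
[0.0005, -0.0025, -0.0138] TCP [-53.3 105. ]
[0.0001, -0.0008, -0.0070] TCP [-54.1  98. ]
[0.0001, -0.0004, -0.0070] TCP [-54.5  91. ]
```

View pics/zs44.png

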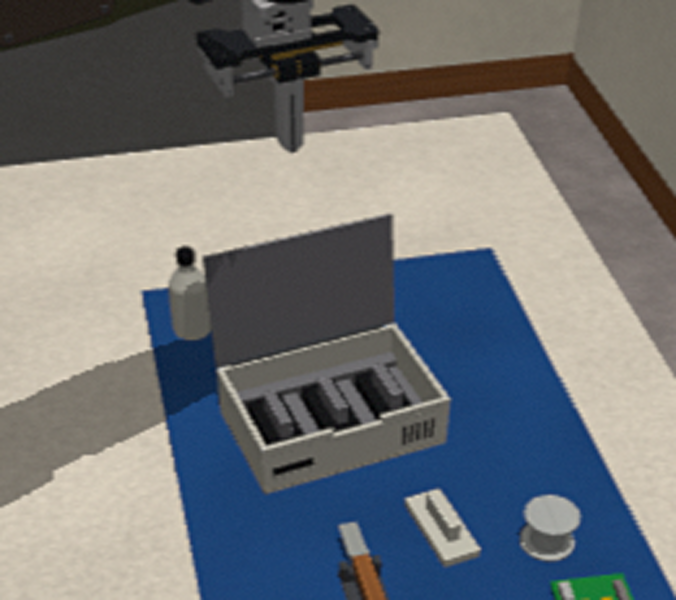

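View pics/w44.png

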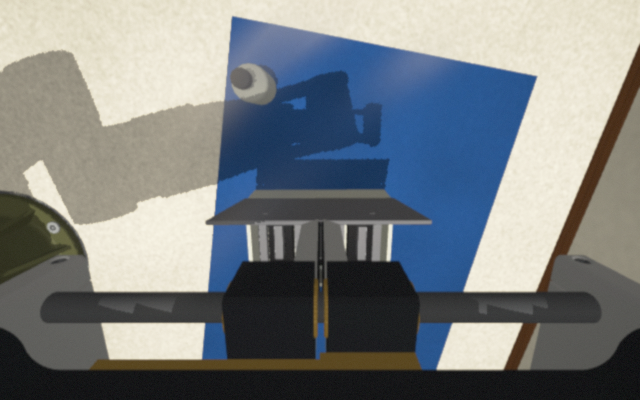

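```bash
python3 - <<'E'
from h import *
c=load('w44')
for v in (196,222,225): print(v,cs(onz(c,(320,v),230)),cs(onz(c,(320,v),80)))
E
```

```text
196 [127.80588125  -0.7645469  230.        ] [87.11895739 -0.85771607 80.        ]
222 [100.49843234  -0.69242675 230.        ] [44.94006141 -0.74631978 80.        ]
225 [ 97.26180932  -0.68387868 230.        ] [39.94079596 -0.73311651 80.        ]
```

arm_command:
  deltas:
    - {"xyz": [0,0,-0.045],"turn": [0,0,0]}
    - {"xyz": [0,0,-0.04],"turn": [0,0,0]}
    - {"xyz": [0,0,-0.025],"turn": [0,0,0]}
    - {"xyz": [0,0,-0.004],"turn": [0,0,0]}
    - {"xyz": [0,0,0],"turn": [0,0,0]}

```text
clock: 70.0
eef_pos: [536.1, 280.7, 223.9]
eef_rot: [3.14, -0.0, 1.747]
wrist_force: [-0.2, 0.3, 0.3]
finger_gap: 0.3
```

```bash
python3 - <<'E'
from h import *
st(); c=snap('wrist','w45')
E
```

```text
pos [536.08 280.69 223.9 ] case [129.66  -0.86 223.9 ] rot [ 3.14 -0.    1.75] gap 0.3317635895027568 F [-0.17  0.34  0.27] M [-0.03 -0.08  0.01]
```

View pics/w45.png

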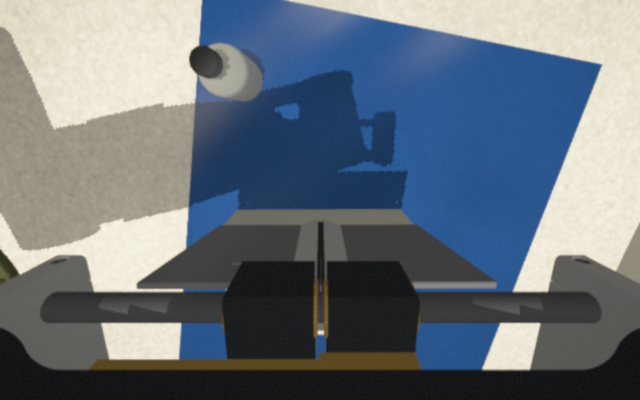

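Fingers are behind the cover. Push it over along the arc.

arm_command:
  deltas:
    - {"xyz": [0.0021,-0.0118,0],"turn": [0,0,0]}
    - {"xyz": [0.0021,-0.0118,0.001],"turn": [0,0,0]}
    - {"xyz": [0.0023,-0.0128,0.001],"turn": [0,0,0]}
    - {"xyz": [0.0022,-0.0122,0.001],"turn": [0,0,0]}
    - {"xyz": [0.0025,-0.0137,-0.0012],"turn": [0,0,0]}
    - {"xyz": [0.0024,-0.0135,-0.0026],"turn": [0,0,0]}

```text
clock: 70.8
eef_pos: [549.4, 204.1, 221.9]
eef_rot: [-3.142, -0.0, 1.748]
wrist_force: [-0.2, 2.2, -0.4]
finger_gap: 0.7
```

```bash
python3 - <<'E'
from h import *
st(); c=snap('wrist','w46')
E
```

```text
pos [549.42 204.13 221.94] case [ 51.96  -0.48 221.94] rot [-3.14 -0.    1.75] gap 0.675727525196447 F [-0.16  2.23 -0.41] M [ 0.34 -0.06 -0.02]
```

View pics/w46.png

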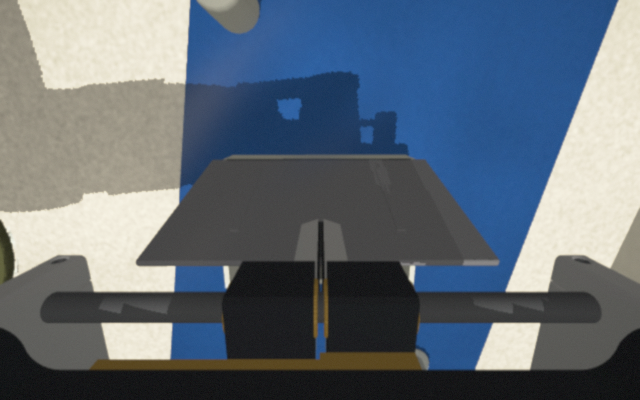

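arm_command:
  deltas:
    - {"xyz": [0.0024,-0.0132,-0.0039],"turn": [0,0,0]}
    - {"xyz": [0.0023,-0.0128,-0.0053],"turn": [0,0,0]}
    - {"xyz": [0.0022,-0.0122,-0.0065],"turn": [0,0,0]}
    - {"xyz": [0.0021,-0.0115,-0.0077],"turn": [0,0,0]}
    - {"xyz": [0.0019,-0.0107,-0.0089],"turn": [0,0,0]}
    - {"xyz": [0.0017,-0.0097,-0.0099],"turn": [0,0,0]}
    - {"xyz": [0.0016,-0.0087,-0.0108],"turn": [0,0,0]}
    - {"xyz": [0.0014,-0.0076,-0.0117],"turn": [0,0,0]}
    - {"xyz": [0.0012,-0.0064,-0.0124],"turn": [0,0,0]}
    - {"xyz": [0.0009,-0.0052,-0.013],"turn": [0,0,0]}

```text
clock: 72.1
eef_pos: [567.0, 106.7, 131.1]
eef_rot: [-3.142, 0.0, 1.748]
wrist_force: [0.0, 1.3, 0.3]
finger_gap: 0.5
```

arm_command:
  deltas:
    - {"xyz": [0.0007,-0.0039,-0.0134],"turn": [0,0,0]}
    - {"xyz": [0.0005,-0.0025,-0.0138],"turn": [0,0,0]}
    - {"xyz": [0.0001,-0.0008,-0.007],"turn": [0,0,0]}
    - {"xyz": [0.0001,-0.0004,-0.005],"turn": [0,0,0]}
    - {"xyz": [0,0,0],"turn": [0,0,0]}
    - {"xyz": [0,0,0],"turn": [0,0,0]}

```text
clock: 72.85
eef_pos: [568.5, 99.6, 93.1]
eef_rot: [3.141, 0.0, 1.748]
wrist_force: [-0.7, 0.7, -0.3]
finger_gap: 0.1
```

```bash
python3 - <<'E'
from h import *
st(); c=snap('wrist','w47')
E
```

```text
pos [568.55  99.61  93.11] case [-54.3   -0.89  93.11] rot [3.14 0.   1.75] gap 0.13381786298639237 F [-0.75  0.69 -0.28] M [-0.06 -0.08 -0.03]
```

View pics/w47.png

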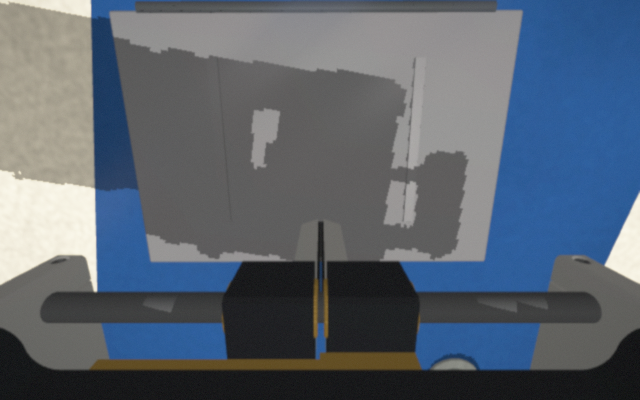

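arm_command:
  deltas:
    - {"xyz": [0,0,-0.0015],"turn": [0,0,0]}
    - {"xyz": [0,0,-0.0015],"turn": [0,0,0]}
    - {"xyz": [0,0,0],"turn": [0,0,0]}

```text
clock: 73.28
eef_pos: [568.7, 99.6, 91.1]
eef_rot: [3.14, 0.0, 1.748]
wrist_force: [-5.5, -1.4, 13.3]
finger_gap: 0.5
```

arm_command:
  deltas:
    - {"xyz": [0,0,-0.001],"turn": [0,0,0]}
    - {"xyz": [0,0,0],"turn": [0,0,0]}

```text
clock: 73.53
eef_pos: [568.7, 99.6, 91.0]
eef_rot: [3.14, 0.0, 1.748]
wrist_force: [-9.7, -1.0, 23.1]
finger_gap: 0.4
```

arm_command:
  deltas:
    - {"xyz": [0,0,0.01],"turn": [0,0,0]}
    - {"xyz": [0,0,0.04],"turn": [0,0,0]}
    - {"xyz": [0,-0.03,0.05],"turn": [0,0,0]}
    - {"xyz": [-0.01,-0.05,0.04],"turn": [0,0,0]}
    - {"xyz": [-0.01,-0.05,0.02],"turn": [0,0,0]}
    - {"xyz": [-0.01,-0.05,0],"turn": [0,0,0]}
    - {"xyz": [0,0,0],"turn": [0,0,0]}
    - {"xyz": [0,0,0],"turn": [0,0,0]}

```text
clock: 74.53
eef_pos: [538.8, -78.3, 247.3]
eef_rot: [-3.142, -0.0, 1.748]
wrist_force: [0.4, 0.9, -0.6]
finger_gap: 0.5
```

```bash
python3 - <<'E'
from h import *
st(); c=snap('wrist','w48'); c=snap('top','t48'); 
cv2.imwrite('pics/zt48.png',cv2.resize(c['color'][95:290,175:480,::-1],None,fx=2.6,fy=2.6,interpolation=cv2.INTER_CUBIC))
c=snap('side','s48')
cv2.imwrite('pics/zs48.png',cv2.resize(c['color'][80:360,220:470,::-1],None,fx=2.3,fy=2.1,interpolation=cv2.INTER_CUBIC))
E
```

```text
pos [538.78 -78.33 247.33] case [-224.2    59.79  247.33] rot [-3.14 -0.    1.75] gap 0.5122751668611429 F [ 0.44  0.91 -0.6 ] M [-0.02 -0.09  0.01]
```

View pics/w48.png

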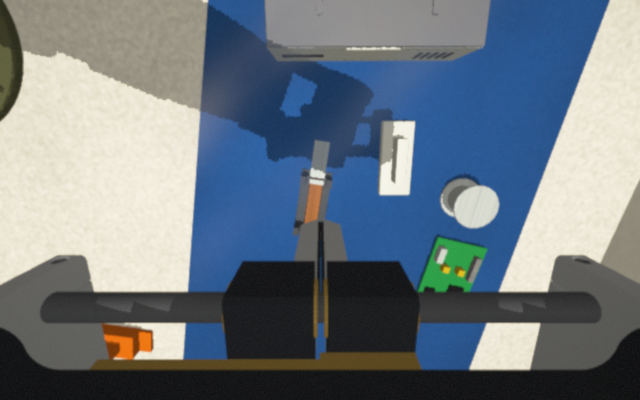

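View pics/zs48.png

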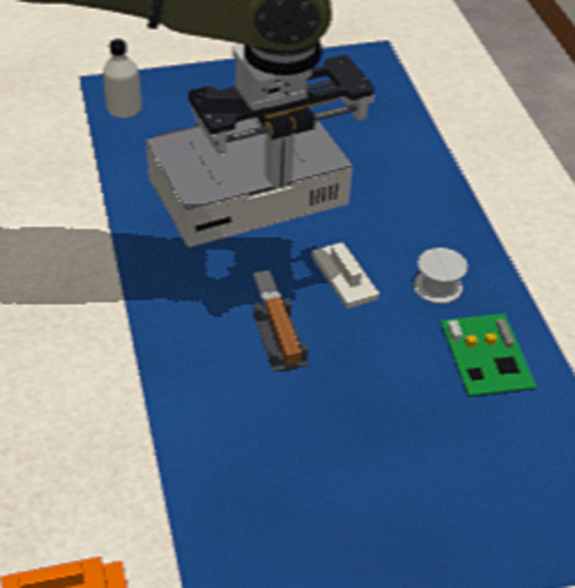

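View pics/zt48.png

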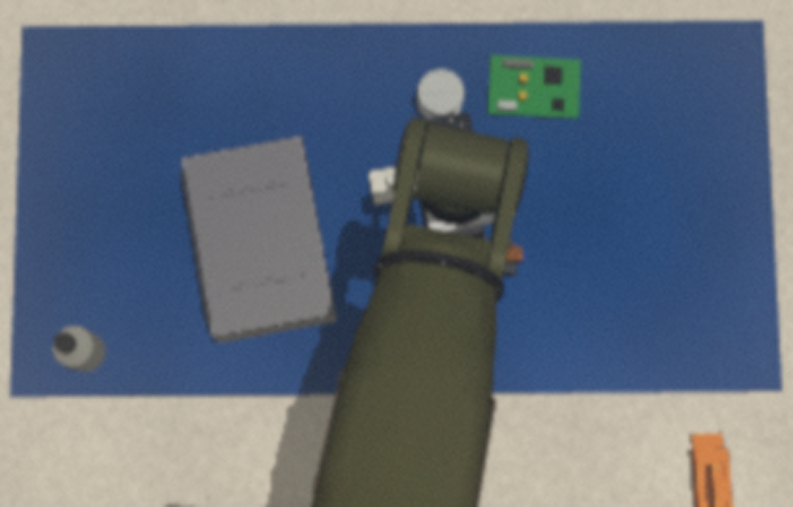

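```bash
python3 -c "
from cell import *
print(sign_off())"
```

```text
the job is handed in; nothing more can be done
None
```

The job is finished and handed in at about 75 s. I levered the cover open with the pry tool and swung it up, then put the tool back on its rest. I laid the white spacer flat on the bench, seated all three packs (one per bay, tongue under the lip) and pressed the cover shut.

**What went wrong:** my first try at seating a pack jammed on the bay ledge, because I had placed the bay centres 9 mm off. The wrist force reached about 81 N there, under the 120 N limit, and the pack tilted in the grip. I set it down on the bench, gripped it again and seated it properly.

**Last checks:**
- **Packs:** all three lay at floor height in the last picture before closing. The one in bay 2 sits about 4 mm further towards the lip than the others, within its play.
- **Cover:** with the fingers pressing on it at up to 23 N, its top read 80 mm above the bench, the closed height. The final pictures show it flat.
- **Pry tool:** it lies between the cheeks of its rest. I let it go at the same height I picked it up, within 0.2 mm.
- **Others:** the spacer lies flat, and the bottle, spool, board and orange look-alike appear unmoved. I saw no pack knocked aside when I looked again before each grasp.

No check failed at the end.

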